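# Refit the hinge pin of the sample box lid

## Task

The lid of the steel sample box lies loose because its hinge pin is out. Take the long pin by its grip and thread it gently, nose first, through all five knuckles of the hinge until its collar is fully home against the first knuckle, feeling your way in because the hinge rail may sit a little to either side, and never forcing it; then let go. Leave the short pin and everything else on the bench where it is.

Things in the scene. Friction and masses are not known exactly. Their poses are not given: they have to be found in the camera images.
- pin_grip (a point): Middle of the grip of the long steel hinge pin (0.11 to 0.2 kg, loose): a flat-sided bar 14 wide (x) x 40 long (y) x 24 mm high (z). y runs along the pin to its nose; from here: grip end 20, collar (22 mm across) 20 to 26, shaft 26 to 146 mm. It lies level, 42 mm above the bench, the grip on a 10 mm wide post, the shaft in an open-topped notch: lift it straight up.
- pin_tip (a point): End of the long pin's nose, on its axis, 146 mm from pin_grip along y. The shaft is 10 mm in diameter and 120 mm long from the collar's front face to here; its last 4 mm taper to 8.6 mm diameter.
- short_pin_grip (a point): The short pin, a spare for something else: the same grip and collar, but its shaft is only 60 mm long. It lies in a rest like the other's; which rest is which changes. To be left alone.
- hinge_mouth (a point): Nominal entry of the hinge: hole centre in the outer face of the first knuckle if the rail stood mid-slot; 92 mm above the bench. y runs along the hinge, the way the pin goes in; x across, away from the lid; z up. The true holes of the tight rail lie on a line parallel to y, at this height, but up to 12 mm to either side in x, fixed and unmeasured: to be found by feel or sight.
- hinge_end (a point): The same nominal line at the outer face of the fifth and last knuckle, 106 mm from hinge_mouth along y. Five knuckles stand in a row, each 26 wide (x), 22 high, 18 mm long (y), 4 mm apart, each with a sharp-edged through hole of 11.6 mm diameter. First, third and fifth are part of the rail and cannot move; second and fourth belong to the lid.
- lid_edge (a point): Nominal middle of the loose clear lid's hinge edge. The lid with the second and fourth knuckles slides in x under 1 to 2 N, to at most 1.3 mm either side of the rail's hole line, so these two holes start off line and yield to the pin's tapered nose. Lid and its knob are below 115 mm.
- box: Fixed steel sample box, 190 (x) x 100 (y) x 85 mm high, with hinge rail and lid; origin under its centre, axes as hinge_mouth, which lies at x 122, y -53, z 92 mm in its frame. Beside the first knuckle on the entry side the space is free.
- bottle_a: Cloudy white wide-mouth plastic bottle, 92 mm across, 165 mm high, standing; origin under its base. Leave alone.
- bottle_b: A second bottle like it. Leave alone.
- beaker: Small glass beaker, 58 mm across, 70 mm high; origin under its base. Leave alone.
- spatula: Spatula lying on the tray, 180 mm long. Leave alone.
- weigh_dish: White square weighing dish, 80 x 80 x 20 mm; origin under its base. Leave alone.
- marker: Grey marker pen lying flat, 130 mm long. Leave alone.
- small_jar: Small amber jar, 48 mm across, 60 mm high; origin under its base. Leave alone.
There are look-alikes about, which are no part of the job. Leave any blue look-alike of the part that bears pin_grip alone.

How it is judged:
On the way, in this order (a step that is already met when the one before it is completed fails the run):
1. the long pin's nose has come through the first knuckle (y of pin_tip in the frame of hinge_mouth between 0.019 and 0.05 m and x of pin_tip in the frame of hinge_mouth between -0.0137 and 0.0137 m and z of pin_tip in the frame of hinge_mouth between -0.004 and 0.004 m), for 0.05 s.
2. its nose has passed the third knuckle, still in line (y of pin_tip in the frame of hinge_mouth above 0.064 m and x of pin_tip in the frame of hinge_mouth between -0.0137 and 0.0137 m and z of pin_tip in the frame of hinge_mouth between -0.004 and 0.004 m), for 0.05 s.
At the end, for the whole second after the job is handed in: The long pin lies through all five knuckles: collar within 3 mm of the first knuckle's face, nose out beyond the fifth, pin on the hinge line (within 3 mm in height, 0.05 rad in direction), at rest (y of pin_grip in the frame of hinge_mouth between -0.029 and -0.024 m and x of pin_grip in the frame of hinge_mouth between -0.0137 and 0.0137 m and x of pin_tip in the frame of hinge_mouth between -0.0137 and 0.0137 m and z of pin_grip in the frame of hinge_mouth between -0.003 and 0.003 m and z of pin_tip in the frame of hinge_mouth between -0.003 and 0.003 m and angle between the y axis of pin_grip and the y axis of hinge_mouth, either way round below 0.05 rad and linear speed of pin below 0.01 m/s); the robot touches nothing.
It fails at once if the pin is forced: more than 30 N between pin and hinge (contact force between pin and box above 30 N).
It fails at once if the short pin or another bystander is moved by more than 25 mm (distance of any of short_pin_grip, bottle_a, bottle_b, beaker, spatula, weigh_dish, marker, small_jar from where it was at the start of the episode above 0.025 m).
It also fails if it takes over 56 s, if anything falls off the work surface, if the arm or the gripper's body presses on something with over 40 N, if the wrist force passes 120 N, or if a joint passes its speed limit or range.

## Robot

A 6-joint arm with a two-finger parallel gripper is mounted at the origin on the work surface. World frame = base frame: x ahead of the robot, y to its left, z up, the work surface at z = 0. Lengths are in m, angles in rad, forces in N, time in s.
With the tool pointing down it reaches from about 0.275 to 1 m from the base axis. Payload 8.4 kg.
Tool frame: the origin (TCP) lies on the centre line of the jaws, within the pads' length; the fingertips stand 25 mm ahead of it and the grasp point (between the pads) lies 6 mm ahead of it; z points along the fingers, y is the direction in which the jaws open and shut (so a half turn about z gives the same grasp; the last joint's range is limited). The gripper opens to 85 mm and grips with 20 to 120 N. Pads are 22 mm wide; open, the fingers measure 114 mm over their backs; the gripper's body (76 mm by 85 mm) begins 54 mm behind the grasp point. The pads swing forward as they close: fully open they stand 13 mm farther back than shut.
Start: joints at [-1.338, 0.353, 1.633, -0, 1.155, -0.002], TCP at [0.145, -0.608, 0.256] pointing down, gripper open.
Joint ranges: [-2.63, 2.63], [-0.92, 2.1], [0.06, 2.66], [-1.3, 4.44], [0, 2.69], [-3.02, 3.02]. Speed limits (rad/s): [2.22, 2.22, 2.79, 3.14, 3.14, 3.14].

## Interface

Orientations are given as a unit quaternion [w, x, y, z].
In Python, from station import env gives the robot as it stands.
- The arm moves only by the tool play_rows, never from a script. Its argument "motion" is one flat list of numbers, 6 for each row, row after row: the shift along the tool's x, y, z normalised to -1 to 1, where 1 is 400 mm, then the turn, a rotation vector about the tool's x, y, z normalised to -1 to 1, where 1 is 2 rad. In form: [x, y, z, rx, ry, rz, x, y, z, rx, ry, rz, ...]. A call has exactly 8 rows; each row is the pose to reach, as a shift and turn from the pose commanded when the call began, along the tool's axes at that moment; what a row does not reach only later rows make up. A row lasts 1/12 s, in which the tool goes at most 41.7 mm and 7.16 degrees, less where a joint would pass 70% of its speed; a pose out of reach is approached as far as the arm can. A call with a number of a shift or a turn outside -1 to 1 is refused whole. A call with a gripper value outside its range is refused whole. "grip" is the opening, from -1 (shut) to 1 (fully open), set as the call begins (left out, the last holds). The fingers move at their own pace and stop on an object; "squeeze" is the grip in N (left out, the last holds). Time passes only in rows, so rows that repeat a pose let the fingers close, or fill a call up. It gives the time, the measured TCP pose, the force and the opening at its end, in the units of the state.
- env.sense(): the state, without advancing time (a new reading comes with each control period).
- env.grab_frame(name): name is "side" or "top" or "wrist"; returns a dict with "image" (384x512x3 uint8, red, green, blue), "vertical_fov" (degrees; the focal length in pixels is half the picture's height over the tangent of half this angle, whatever the lens; pixels are square), "cx", "cy" (the principal point, pixels), "eye" and "attitude" of the camera in the world; the wrist camera has in their place "T_tool_cam" (4x4, takes a point from camera to tool coordinates, whose origin is the TCP and whose axes are the flange's). Camera axes: x right, y down, z forward; pixel columns grow to the right and rows downward; lengths in m; the calibration is good to about 2 mm. The wrist camera is an equidistant fisheye: a pixel r from the principal point sees the ray r / f radians off the axis. A picture is of the moment at which its call begins: read the wrist's pose just before it. There is no depth.
- env.hand_in(): hands the job in, once; it reports no verdict.
Trained networks look in the newest picture that a camera, given by its name, has taken for a name from the list of things; names that differ only in an ending like _2 or _b are one class to them, and where a whole thing is asked for, a point or a joint stands for the part that bears it (a point fixed in the world has none). Each returns a list of dicts, best first, with "conf" (0 to 1); they miss things now and then, are a little off and sometimes report something else, mostly with a low value. They report only what shows in the picture. A call takes as long as a camera call. They do not tell look-alikes from the thing itself.
- env.search_frame(camera, label): "position" ([x, y, z] in m, in world coordinates, good to about 4 mm: the middle of the surface that is visible of it).
- env.silhouettes(camera, label): "pixels" (384x512 bool, what is visible of it).
- env.spot_point(camera, label): "position" ([x, y, z] in m, in world coordinates, good to about 4 mm: a listed point, or the origin of a listed thing).
The state is a dict: "clock": time; "joint_pos": joint angles; "qvel": joint speeds; "joint_efforts": joint torques, N m; "eef_pos": TCP position; "tcp_rot": TCP orientation; "ft_force": force on the tool from outside, world axes, zero at the start; "wrist_torque": the same for the moment, N m; "finger_gap": finger opening in m.
Only numpy, scipy, OpenCV 4.12 (cv2) and the standard library are available. Lean on these libraries where they do the work, as an engineer would, in place of code of your own. Each camera call takes 0.05 s, during which the arm holds its last target.

## Working session

There is one attempt and no reset: what is moved stays moved. The work goes in short steps, Python scripts to look and compute and a tool call to move; the robot and the scene stay as the last step left them, time stands still between calls to the robot, and variables do not carry over. Pictures are saved under pics/ and viewed, and the job is handed in when it is done.

Besides the shell and the picture viewer there is one more tool, called as a command line: name --argument value ..., lists and objects as JSON in quotes. play_rows: Moves the arm, as the interface text tells. Its arguments: {"type":"object","properties":{"motion":{"type":"array","items":{"type":"number"}},"grip":{"type":"number"},"squeeze":{"type":"number"}},"required":["motion"]}

```bash
ls; mkdir -p pics; python3 - <<'E'
from station import env
import cv2
s=env.sense(); print(s)
for n in ("side","top","wrist"):
    f=env.grab_frame(n); cv2.imwrite(f"pics/{n}0.png",f["image"][:,:,::-1])
    print(n,{k:v for k,v in f.items() if k!="image"})
    for l in ("pin_grip","pin_tip","short_pin_grip","hinge_mouth","hinge_end","lid_edge","box"):
        r=env.spot_point(n,l); print(l,[(x["position"],x["conf"]) for x in r][:4])
E
```

```text
pics
{'clock': 0.0, 'joint_pos': array([-1.33842577e+00,  3.53625378e-01,  1.63414905e+00,  2.30425699e-05,
        1.15519404e+00, -2.43735435e-03]), 'qvel': array([-0.00026996, -0.00025102, -0.00161843,  0.00058629,  0.00032753,
       -0.00055455]), 'joint_efforts': array([-2.93509016e-03, -6.05257201e+01, -3.42064941e+01, -1.60723744e-04,
        9.47237480e-03,  1.43500461e-05]), 'eef_pos': array([ 0.14529094, -0.60741811,  0.25556949]), 'tcp_rot': array([-6.84578003e-04,  9.93116379e-01,  1.17129778e-01, -6.84448631e-05]), 'ft_force': array([ 0.36624102, -0.63552379,  0.18761274]), 'wrist_torque': array([-0.00660816,  0.0029877 , -0.02506872]), 'finger_gap': 0.08495379467038601}
side {'vertical_fov': 45.57882636404749, 'cx': 258.40649938708674, 'cy': 189.21903011479702, 'eye': array([-0.17383382,  0.61224113,  1.08933544]), 'attitude': array([ 0.13952368, -0.35927762,  0.85105258, -0.35659815])}
pin_grip [([0.4563, -0.1784, 0.0405], 0.56)]
pin_tip [([0.4754, -0.0337, 0.0383], 0.63), ([0.7549, 0.2547, 0.0007], 0.35)]
short_pin_grip [([0.6087, -0.2048, 0.0441], 0.67)]
hinge_mouth
[... 764 characters left out ...]
96], 0.92)]
lid_edge [([0.5948, 0.1421, 0.0871], 0.58), ([0.6091, 0.3438, -0.0017], 0.44)]
box [([0.5035, 0.1638, 0.0039], 0.79)]
wrist {'vertical_fov': 65.70646984690485, 'cx': 253.98907168638198, 'cy': 191.10342261496555, 'T_tool_cam': array([[ 9.17273056e-05, -9.65546243e-01, -2.60231520e-01,
         6.53095412e-02],
       [ 9.99999589e-01,  3.23219897e-04, -8.46770942e-04,
         5.72186329e-04],
       [ 9.01708506e-04, -2.60231335e-01,  9.65545876e-01,
        -1.15632361e-01],
       [ 0.00000000e+00,  0.00000000e+00,  0.00000000e+00,
         1.00000000e+00]])}
pin_grip [([0.3442, -0.5799, 0.0127], 0.65)]
pin_tip []
short_pin_grip []
hinge_mouth []
hinge_end []
lid_edge []
box []
```

View pics/top0.png

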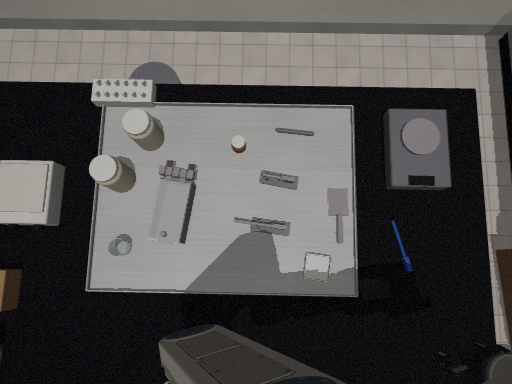

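View pics/side0.png

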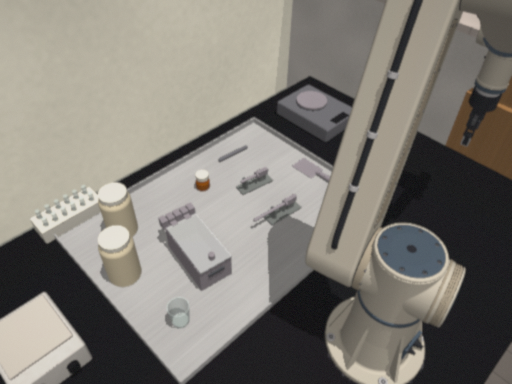

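View pics/wrist0.png

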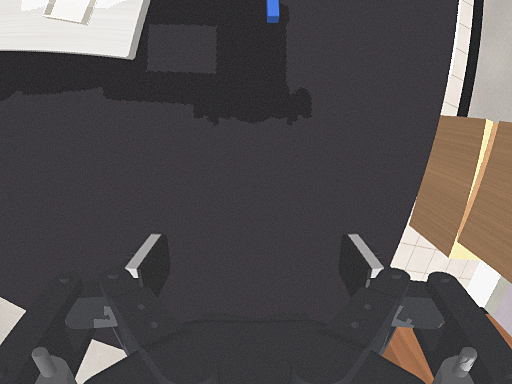

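```bash
cat > h.py <<'E'
from station import env
import numpy as np, cv2
from scipy.spatial.transform import Rotation as R
def rot(q): return R.from_quat([q[1],q[2],q[3],q[0]])
def plan(target, yaw, s=None):
    """tool down, tool x at yaw (rad) in world; prints shift/400mm and rotvec/2"""
    s=s or env.sense()
    R0=rot(s["tcp_rot"]); 
    M=np.array([[np.cos(yaw),np.sin(yaw),0],[np.sin(yaw),-np.cos(yaw),0],[0,0,-1]]).T
    M=np.column_stack([[np.cos(yaw),np.sin(yaw),0],[np.sin(yaw),-np.cos(yaw),0],[0,0,-1]])
    d=R0.inv().apply(np.array(target)-s["eef_pos"])/0.4
    rv=(R0.inv()*R.from_matrix(M)).as_rotvec()/2
    print("shift",np.round(d,4),"rot",np.round(rv,4))
def st():
    s=env.sense(); e=rot(s["tcp_rot"]).as_matrix()
    print("t %.2f"%s["clock"],"p",np.round(s["eef_pos"],4),"xax",np.round(e[:,0],4),"zax",np.round(e[:,2],4),"F",np.round(s["ft_force"],2),"T",np.round(s["wrist_torque"],3),"gap",round(s["finger_gap"],4),"j",np.round(s["joint_pos"],3))
    return s
def cam(f,s=None):
    if "eye" in f: return np.array(f["eye"]), rot(f["attitude"]).as_matrix()
    T=np.eye(4); T[:3,:3]=rot(s["tcp_rot"]).as_matrix(); T[:3,3]=s["eef_pos"]
    T=T@f["T_tool_cam"]; return T[:3,3],T[:3,:3]
def focal(f): return 192/np.tan(np.radians(f["vertical_fov"])/2)
def px2world(f,u,v,z,s=None):
    e,A=cam(f,s); F=focal(f); x=u-f["cx"]; y=v-f["cy"]
    if s is None: d=np.array([x/F,y/F,1])
    else:
        r=np.hypot(x,y); th=r/F; d=np.array([x/r*np.sin(th),y/r*np.sin(th),np.cos(th)]) if r>0 else np.array([0,0,1.])
    d=A@d; return e+d*(z-e[2])/d[2]
def world2px(f,P,s=None):
    e,A=cam(f,s); F=focal(f); c=A.T@(np.array(P)-e)
    if s is None: return f["cx"]+F*c[0]/c[2], f["cy"]+F*c[1]/c[2]
    r=np.hypot(c[0],c[1]); th=np.arctan2(r,c[2]); return f["cx"]+F*th*c[0]/r, f["cy"]+F*th*c[1]/r
E
python3 - <<'E'
from h import *
for n in ("bottle_a","bottle_b","beaker","small_jar","weigh_dish","marker","spatula"):
    r=env.spot_point("top",n); print(n,[(x["position"],x["conf"]) for x in r][:3])
im=cv2.imread("pics/top0.png")
a=cv2.resize(im[145:250,140:310],None,fx=4.5,fy=4.5,interpolation=cv2.INTER_CUBIC); cv2.imwrite("pics/topz.png",a)
im=cv2.imread("pics/side0.png")
a=cv2.resize(im[150:300,140:310],None,fx=4,fy=4,interpolation=cv2.INTER_CUBIC); cv2.imwrite("pics/sidez.png",a)
s=st(); plan([0.455,-0.19,0.24],np.radians(83))
E
```

```text
bottle_a [([0.6094, 0.3428, 0.0001], 0.82), ([0.7518, 0.2569, 0.0016], 0.67)]
bottle_b [([0.6094, 0.3428, 0.0001], 0.82), ([0.7518, 0.2569, 0.0016], 0.67)]
beaker [([0.3858, 0.3187, -0.0007], 0.67)]
small_jar [([0.7269, -0.0422, -0.0006], 0.76)]
weigh_dish [([0.3366, -0.2985, -0.0012], 0.57)]
marker [([0.7779, -0.2291, 0.0014], 0.56)]
spatula [([0.5025, -0.3688, -0.0014], 0.91)]
t 1.55 p [ 0.1454 -0.6079  0.2563] xax [0.9726 0.2326 0.    ] zax [ 0. -0. -1.] F [0.91 0.51 0.26] T [ 0.029 -0.016  0.029] gap 0.0854 j [-1.338  0.353  1.633  0.     1.155 -0.002]
shift [ 0.9958 -0.8359  0.0407] rot [ 0.      0.     -0.6069]
```

View pics/topz.png

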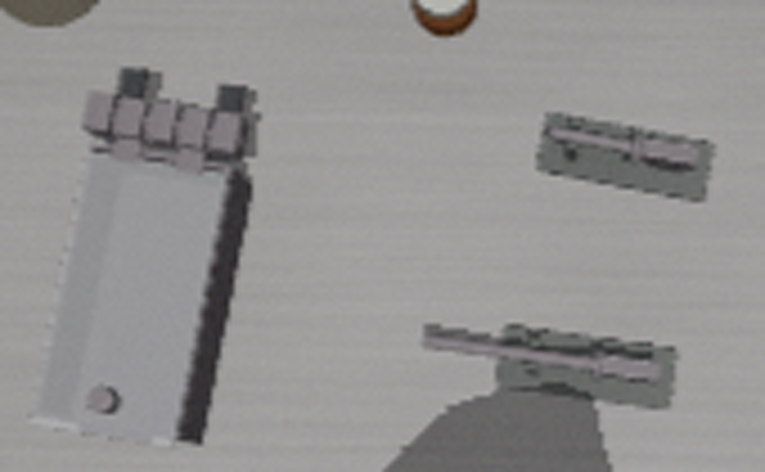

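View pics/sidez.png

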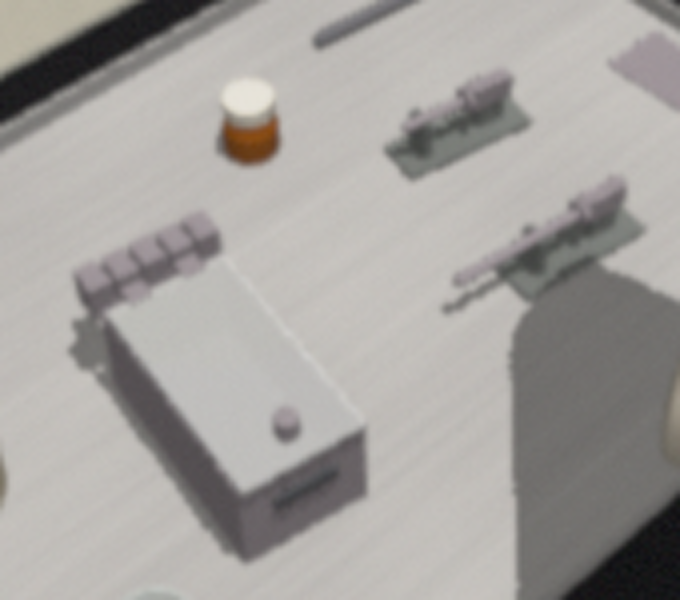

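play_rows --motion '[0.08, -0.067, 0.004, 0, 0, -0.05, 0.16, -0.134, 0.008, 0, 0, -0.1, 0.24, -0.2, 0.012, 0, 0, -0.15, 0.32, -0.268, 0.016, 0, 0, -0.2, 0.4, -0.335, 0.02, 0, 0, -0.25, 0.48, -0.4, 0.024, 0, 0, -0.3, 0.56, -0.47, 0.028, 0, 0, -0.35, 0.62, -0.52, 0.03, 0, 0, -0.38]' --grip 0.2

```text
clock: 2.22
eef_pos: [0.3392, -0.3454, 0.2443]
tcp_rot: [-0.0, 0.877, 0.48, 0.0]
ft_force: [0.3, -0.8, 0.4]
finger_gap: 0.0516
```

```bash
python3 - <<'E'
from h import *
s=st(); plan([0.455,-0.19,0.24],np.radians(83))
E
```

```text
t 2.22 p [ 0.3392 -0.3454  0.2443] xax [5.398e-01 8.418e-01 5.000e-04] zax [ 3.e-04  3.e-04 -1.e+00] F [ 0.35 -0.83  0.37] T [-0.062 -0.012  0.002] gap 0.0516 j [-7.980e-01  1.460e-01  1.939e+00  1.000e-03  1.057e+00 -2.280e-01]
shift [0.4832 0.034  0.011 ] rot [ 1.00e-04 -2.00e-04 -2.24e-01]
```

play_rows --motion '[0.07, 0.005, 0.002, 0, 0, -0.035, 0.15, 0.01, 0.004, 0, 0, -0.07, 0.23, 0.016, 0.006, 0, 0, -0.11, 0.31, 0.02, 0.008, 0, 0, -0.15, 0.39, 0.028, 0.01, 0, 0, -0.19, 0.45, 0.032, 0.011, 0, 0, -0.215, 0.48, 0.034, 0.011, 0, 0, -0.224, 0.48, 0.034, 0.011, 0, 0, -0.224]'

```text
clock: 2.88
eef_pos: [0.4554, -0.1927, 0.24]
tcp_rot: [0.0, 0.75, 0.661, 0.0]
ft_force: [-0.2, 0.6, 0.9]
finger_gap: 0.0511
```

```bash
python3 - <<'E'
from h import *
s=st(); f=env.grab_frame("wrist"); np.savez("w1.npz",**{k:v for k,v in f.items()}); cv2.imwrite("pics/w1.png",f["image"][:,:,::-1])
for l in ("pin_grip","pin_tip","short_pin_grip","hinge_mouth","hinge_end","box"):
        r=env.spot_point("wrist",l); print(l,[(x["position"],x["conf"]) for x in r][:4])
cv2.imwrite("pics/w1z.png",cv2.resize(f["image"][:,:,::-1],(800,600),interpolation=cv2.INTER_CUBIC))
E
```

```text
t 2.88 p [ 0.4554 -0.1927  0.24  ] xax [1.250e-01 9.922e-01 2.000e-04] zax [ 5.e-04  2.e-04 -1.e+00] F [-0.23  0.6   0.89] T [ 0.008  0.    -0.007] gap 0.0511 j [-0.404  0.167  1.924  0.     1.05  -0.279]
pin_grip [([0.4563, -0.1788, 0.0434], 0.81)]
pin_tip [([0.4709, -0.0339, 0.04], 0.74)]
short_pin_grip [([0.6116, -0.203, 0.0412], 0.91)]
hinge_mouth []
hinge_end []
box []
```

View pics/w1z.png

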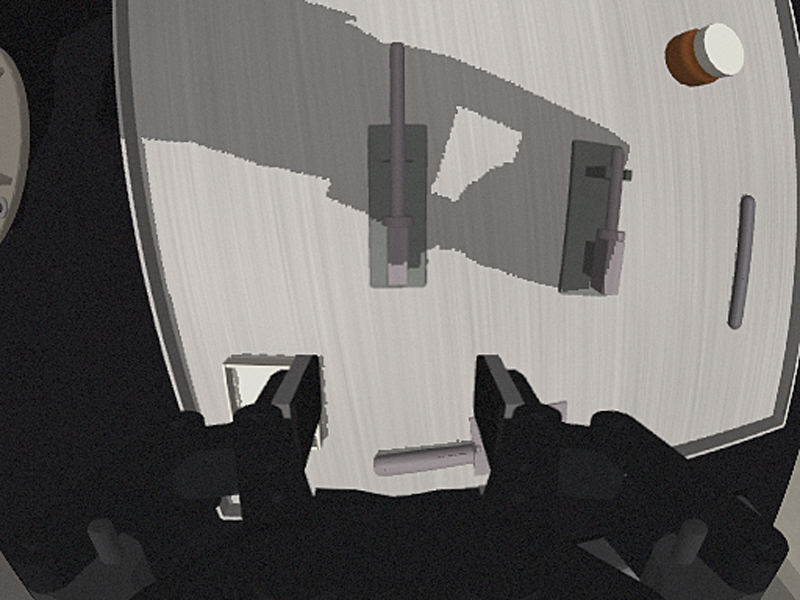

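```bash
python3 - <<'E'
from h import *
f=dict(np.load("w1.npz")); s=env.sense()
im=f["image"]; cv2.imwrite("pics/w1p.png",cv2.resize(im[20:190,215:295,::-1],None,fx=3.5,fy=3.5,interpolation=cv2.INTER_NEAREST))
for P in ([.4563,-.1788,.042],[.471,-.034,.042],[.4563,-.1788,.054]): print(world2px(f,P,s))
# symmetric column edges of pin at several rows
g=im.mean(2)
for r in (40,60,70,100,120,150,158,165,172,178): print(r,g[r,244:268].astype(int))
E
```

```text
(np.float64(254.70639385015596), np.float64(158.70136112844074))
(np.float64(250.74825204899022), np.float64(23.872765564847725))
(np.float64(254.73900038766902), np.float64(160.49431179630892))
40 [119 122 124 121 130  88  70  85  88  94 100  90  93  79  64 129 119 120
 116 118 117 119 123 122]
60 [116 118 115 119 126  95  68  87  89  95 101  94  88  84  66 120 123 115
 119 120 117 113 119 116]
70 [113 114 116 117 111  91  72  87  94  98  96  98  88  84  68 116 120 120
 124 117 116 122 118 119]
100 [ 80  79  76  78  77  71  74  82  86  94 101  92  90  89  77  70  73  79
  79  78  78  75  81  71]
120 [75 72 75 69 77 74 74 81 87 91 99 93 86 83 81 72 76 77 76 74 72 79 72 81]
150 [124 127 127 113  87  91  92  93  90  93  90  94  93  96  93  94  96  79
  77  71  79  80  78  82]
158 [124 129 126 107  83  90  88  94  89  91  91  90  94  94  97  96  89  81
  77  76  76  77  77  76]
165 [123 128 126 113  91  90  90  88  93  88  89  93  89  96  95  91  90  82
  78  72  84  78  78  75]
172 [125 130 129 107 127 158 155 150 152 149 149 150 153 154 152 156 124 108
 128 132 125 132 132 131]
178 [126 127 128 105 122 156 155 150 152 153 148 150 151 150 155 153 135 117
 128 128 126 121 125 123]
```

View pics/w1p.png

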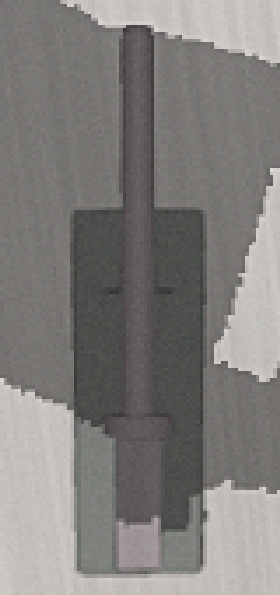

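```bash
python3 - <<'E'
from h import *
f=dict(np.load("w1.npz")); s=env.sense()
for u,v,z,off in ((253.9,27.5,.042,-.146),(254,181.5,.054,.02),(254,145.7,.053,-.020),(254,139,.053,-.026)):
    P=px2world(f,u,v,z,s); x=rot(s["tcp_rot"]).as_matrix()[:,0]; print(P,P+off*x)
c=np.array([0.4563,-0.1788,0.048]); plan([c[0],c[1],c[2]],np.radians(82.8))
E
```

```text
[ 0.47372957 -0.03857226  0.042     ] [ 0.45482952 -0.18334376  0.04201889]
[ 0.45268341 -0.20066502  0.054     ] [ 0.45527246 -0.1808333   0.05399741]
[ 0.45751188 -0.16365493  0.053     ] [ 0.45492284 -0.18348664  0.05300259]
[ 0.45840255 -0.15682747  0.053     ] [ 0.45503678 -0.1826087   0.05300336]
shift [0.0413 0.0013 0.4798] rot [-0.      0.0001 -0.0021]
```

play_rows --motion '[0.01, 0, 0.07, 0, 0, 0, 0.02, 0, 0.15, 0, 0, 0, 0.029, 0, 0.23, 0, 0, 0, 0.029, 0, 0.31, 0, 0, 0, 0.029, 0, 0.38, 0, 0, 0, 0.029, 0, 0.44, 0, 0, 0, 0.029, 0, 0.47, 0, 0, 0, 0.029, 0, 0.477, 0, 0, 0]'

```text
clock: 3.9
eef_pos: [0.454, -0.1828, 0.0469]
tcp_rot: [-0.002, 0.751, 0.66, -0.001]
ft_force: [-0.6, -0.1, -0.1]
finger_gap: 0.0513
```

```bash
python3 - <<'E'
from h import *
s=st(); f=env.grab_frame("wrist"); cv2.imwrite("pics/w2z.png",cv2.resize(f["image"][:,:,::-1],(800,600),interpolation=cv2.INTER_CUBIC))
E
```

```text
t 3.90 p [ 0.454  -0.1828  0.0469] xax [1.289e-01 9.917e-01 9.000e-04] zax [-0.0036  0.0014 -1.    ] F [-0.62 -0.1  -0.08] T [0.007 0.019 0.031] gap 0.0513 j [-0.386  0.463  2.065 -0.     0.618 -0.256]
```

View pics/w2z.png

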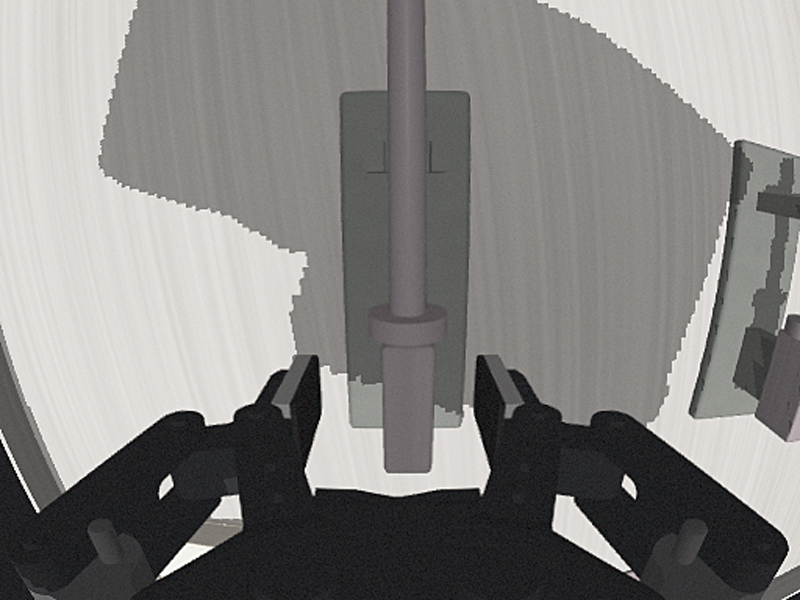

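```bash
python3 - <<'E'
from h import *
s=st(); f=env.grab_frame("wrist"); g=f["image"].mean(2); k=512/800
for u,v,z in ((408,470,.054),(408.5,347,.054),(406,10,.047),(407,311,.053)):
    P=px2world(f,u*k,v*k,z,s); print(P, rot(s["tcp_rot"]).inv().apply(P-s["eef_pos"]))
E
```

```text
t 3.95 p [ 0.4545 -0.1829  0.0477] xax [1.288e-01 9.917e-01 7.000e-04] zax [-0.0027  0.0011 -1.    ] F [ 0.59  0.15 -0.15] T [ 0.033 -0.025 -0.01 ] gap 0.0514 j [-0.386  0.462  2.064 -0.     0.619 -0.256]
[ 0.45541352 -0.19796228  0.054     ] [-0.01482548  0.00284133 -0.00634706]
[ 0.46005568 -0.16027509  0.054     ] [ 0.02314571  0.0025922  -0.00631966]
[ 0.47042366 -0.07527041  0.047     ] [0.10877283 0.00194839 0.0007424 ]
[ 0.46081874 -0.15113376  0.053     ] [ 0.03230849  0.00217469 -0.00531203]
```

play_rows --motion '[0.004, 0.003, 0, 0, 0, 0, 0.01, 0.006, 0, 0, 0, 0, 0.01, 0.006, 0, 0, 0, 0, 0.01, 0.006, 0, 0, 0, 0, 0.01, 0.006, 0, 0, 0, 0, 0.01, 0.006, 0, 0, 0, 0, 0.01, 0.006, 0, 0, 0, 0, 0.01, 0.006, 0, 0, 0, 0]'

```text
clock: 4.67
eef_pos: [0.4585, -0.1791, 0.0492]
tcp_rot: [0.0, 0.751, 0.66, 0.0]
ft_force: [0.2, 0.9, -1.0]
finger_gap: 0.0511
```

```bash
python3 - <<'E'
from h import *
s=st(); f=env.grab_frame("wrist"); cv2.imwrite("pics/w3z.png",cv2.resize(f["image"][:,:,::-1],(800,600),interpolation=cv2.INTER_CUBIC))
E
```

```text
t 4.67 p [ 0.4585 -0.1791  0.0492] xax [ 0.1277  0.9918 -0.    ] zax [ 0. -0. -1.] F [ 0.17  0.89 -0.96] T [ 0.004  0.005 -0.005] gap 0.0511 j [-0.375  0.46   2.061 -0.     0.621 -0.247]
```

View pics/w3z.png

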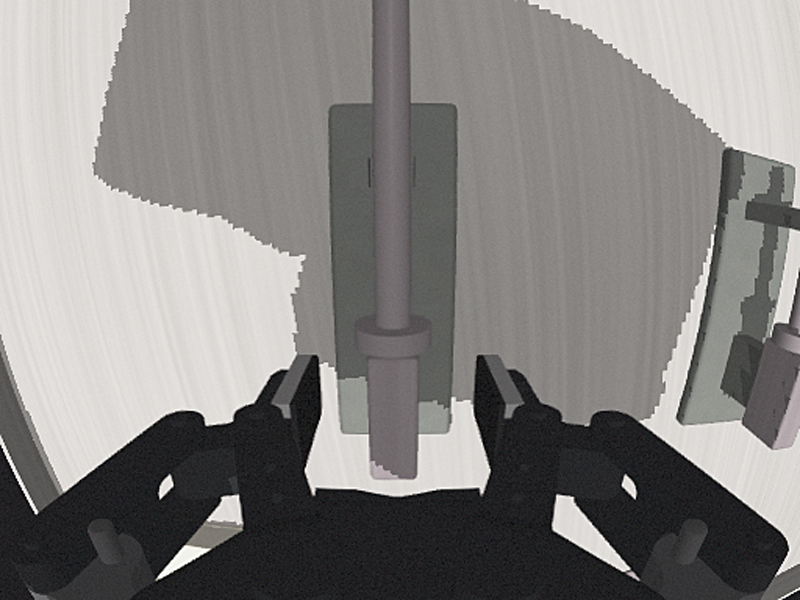

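play_rows --motion '[0, -0.0025, 0, 0, 0, -0.0035, 0, -0.0025, 0, 0, 0, -0.0035, 0, -0.0025, 0, 0, 0, -0.0035, 0, -0.0025, 0, 0, 0, -0.0035, 0, -0.0025, 0, 0, 0, -0.0035, 0, -0.0025, 0, 0, 0, -0.0035, 0, -0.0025, 0, 0, 0, -0.0035, 0, -0.0025, 0, 0, 0, -0.0035]' --grip -1 --squeeze 70

```text
clock: 5.38
eef_pos: [0.4575, -0.1789, 0.0492]
tcp_rot: [-0.0, 0.749, 0.663, -0.0]
ft_force: [-2.0, 0.9, 5.1]
finger_gap: 0.0129
```

```bash
python3 - <<'E'
from h import *
s=st()
E
```

```text
t 5.38 p [ 0.4575 -0.1789  0.0492] xax [0.1207 0.9927 0.    ] zax [-1.e-04  0.e+00 -1.e+00] F [-2.    0.91  5.14] T [0.079 0.251 0.041] gap 0.0129 j [-0.376  0.459  2.063 -0.     0.62  -0.255]
```

play_rows --motion '[0, 0, -0.02, 0, 0, 0, 0, 0, -0.06, 0, 0, 0, 0, 0, -0.12, 0, 0, 0, 0, 0, -0.2, 0, 0, 0, 0, 0, -0.28, 0, 0, 0, 0, 0, -0.36, 0, 0, 0, 0, 0, -0.44, 0, 0, 0, 0, 0, -0.5, 0, 0, 0]'

```text
clock: 6.05
eef_pos: [0.4578, -0.1791, 0.252]
tcp_rot: [0.001, 0.749, 0.663, 0.0]
ft_force: [0.5, -0.9, -1.9]
finger_gap: 0.0127
```

```bash
python3 - <<'E'
from h import *
s=st(); plan([0.653,0.08,0.25],np.radians(80.5))
f=env.grab_frame("wrist"); cv2.imwrite("pics/w4z.png",cv2.resize(f["image"][:,:,::-1],(800,600),interpolation=cv2.INTER_CUBIC))
E
```

```text
t 6.05 p [ 0.4578 -0.1791  0.252 ] xax [ 1.207e-01  9.927e-01 -6.000e-04] zax [ 2.1e-03 -9.0e-04 -1.0e+00] F [ 0.5  -0.89 -1.9 ] T [-0.113  0.     0.049] gap 0.0127 j [-0.376  0.148  1.918 -0.     1.074 -0.255]
shift [0.7018 0.4063 0.0055] rot [0.0011 0.0003 0.0224]
```

View pics/w4z.png

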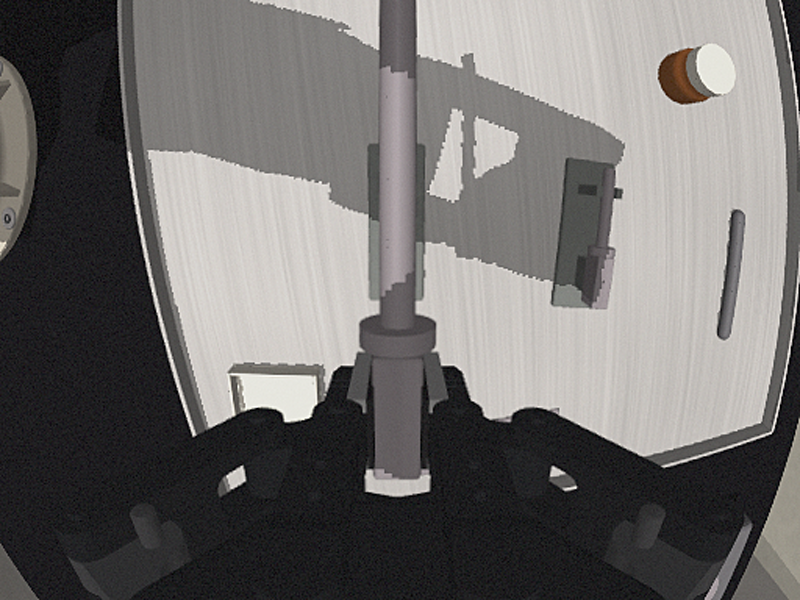

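play_rows --motion '[0.05, 0.029, 0, 0, 0, 0.002, 0.12, 0.07, 0.001, 0, 0, 0.004, 0.2, 0.116, 0.002, 0, 0, 0.007, 0.28, 0.162, 0.003, 0, 0, 0.01, 0.36, 0.21, 0.004, 0, 0, 0.013, 0.44, 0.255, 0.005, 0, 0, 0.016, 0.52, 0.3, 0.005, 0, 0, 0.019, 0.58, 0.336, 0.005, 0, 0, 0.0224]'

```text
clock: 6.77
eef_pos: [0.62, 0.0377, 0.2468]
tcp_rot: [-0.0, 0.763, 0.646, 0.0]
ft_force: [0.9, -1.1, -2.2]
finger_gap: 0.013
```

play_rows --motion '[0.05, 0.03, 0, 0, 0, 0, 0.08, 0.05, 0, 0, 0, 0, 0.11, 0.065, 0, 0, 0, 0, 0.12, 0.07, 0, 0, 0, 0, 0.12, 0.07, 0, 0, 0, 0, 0.12, 0.07, 0, 0, 0, 0, 0.12, 0.07, 0, 0, 0, 0, 0.12, 0.07, 0, 0, 0, 0]'

```text
clock: 7.43
eef_pos: [0.654, 0.0768, 0.2472]
tcp_rot: [0.0, 0.764, 0.646, -0.0]
ft_force: [-0.2, -0.6, -1.9]
finger_gap: 0.0126
```

```bash
python3 - <<'E'
from h import *
s=st()
f=env.grab_frame("wrist"); np.savez("w5.npz",eef_pos=s["eef_pos"],tcp_rot=s["tcp_rot"],**f); cv2.imwrite("pics/w5z.png",cv2.resize(f["image"][:,:,::-1],(800,600),interpolation=cv2.INTER_CUBIC))
for l in ("hinge_mouth","hinge_end","box","lid_edge"):
        r=env.spot_point("wrist",l); print(l,[(x["position"],x["conf"]) for x in r][:4])
E
```

```text
t 7.43 p [0.654  0.0768 0.2472] xax [ 1.660e-01  9.861e-01 -2.000e-04] zax [-2.e-04 -2.e-04 -1.e+00] F [-0.21 -0.58 -1.91] T [-0.049  0.078  0.005] gap 0.0126 j [ 0.115  0.413  1.565 -0.     1.164  0.282]
hinge_mouth [([0.615, 0.0931, 0.0922], 0.57)]
hinge_end [([0.6329, 0.1928, 0.092], 0.63), ([0.7488, 0.261, 0.0011], 0.24)]
box [([0.6303, 0.1942, 0.0932], 0.44)]
lid_edge [([0.6004, 0.1417, 0.0901], 0.67)]
```

View pics/w5z.png

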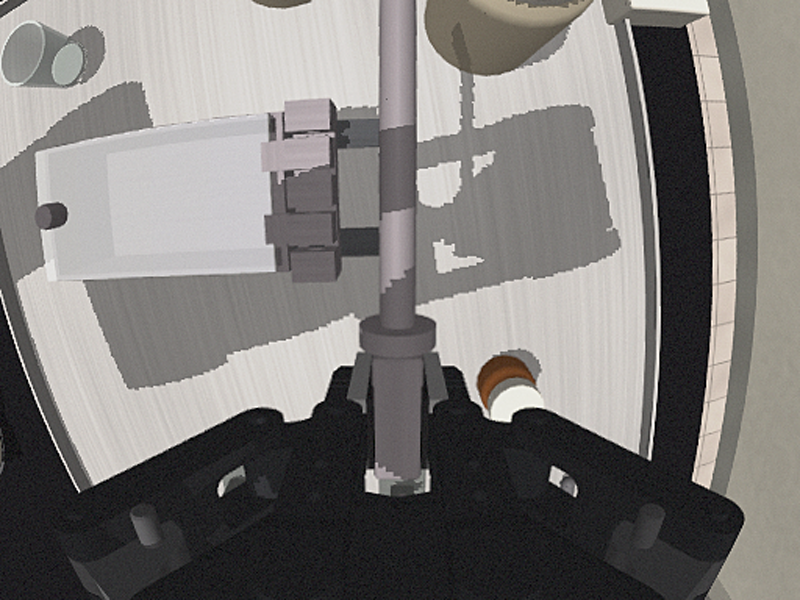

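```bash
python3 - <<'E'
import numpy as np,cv2
im=np.load("w5.npz")["image"][:,:,::-1]
a=cv2.resize(im[58:188,160:250],None,fx=4.6*1,fy=4.6,interpolation=cv2.INTER_NEAREST); a=cv2.convertScaleAbs(a,alpha=1.6,beta=0)
for i in range(0,90,10): cv2.putText(a,str(160+i),(int(i*4.6),10),0,.35,(0,0,255),1); cv2.line(a,(int(i*4.6),0),(int(i*4.6),598),(0,0,255),1) if 0 else None
for i in range(0,130,10): cv2.putText(a,str(58+i),(0,int(i*4.6)+4),0,.35,(0,0,255),1)
cv2.imwrite("pics/w5c.png",a)
E
```

```text
(no output)
```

View pics/w5c.png

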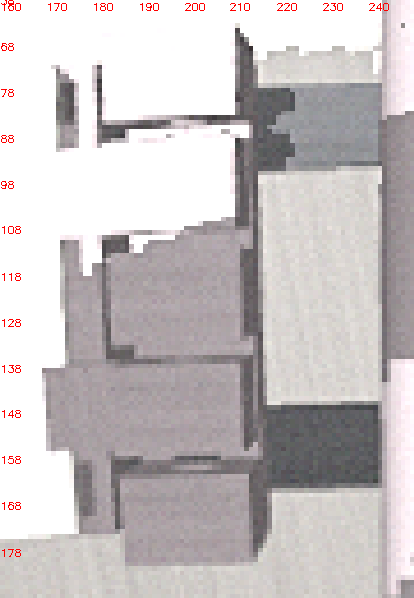

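```bash
python3 - <<'E'
from h import *
f=dict(np.load("w5.npz")); s={"eef_pos":f["eef_pos"],"tcp_rot":f["tcp_rot"]}
Ri=rot(s["tcp_rot"]).inv()
def t(n,u,v,z=.103):
    P=px2world(f,160+u/4.6,58+v/4.6,z,s); print(n,np.round(P,4),np.round(1000*Ri.apply(P-s["eef_pos"]),1))
t("k1 L near",125,562);t("k1 R near",253.5,562);t("k1 L far",120,472);t("k1 R far",249,472)
t("k3 L near",110,354);t("k3 R near",246,354);t("k3 R far",243,240)
t("k5 R near",237.5,120);t("k5 R far",236,30);t("k5 L near",100,120)
t("k2 R near",244,452);t("k2 R far",243,362)
t("k4 R near",239,215);
for c,r in ((254,330/1.5625),(254,0)):pass
g=f["image"].mean(2)
for r in (5,60,120,160,190,205,250): print(r, g[r,236:272].astype(int))
E
```

```text
k1 L near [0.5946 0.0924 0.103 ] [  5.5 -61.2 144.3]
k1 R near [0.6201 0.088  0.103 ] [  5.4 -35.3 144.2]
k1 L far [0.5975 0.1103 0.103 ] [ 23.6 -61.3 144.2]
k1 R far [0.6227 0.1057 0.103 ] [ 23.3 -35.7 144.2]
k3 L near [0.6002 0.1333 0.103 ] [ 46.8 -62.4 144.2]
k3 R near [0.6264 0.1283 0.103 ] [ 46.2 -35.8 144.2]
k3 R far [0.6298 0.1499 0.103 ] [ 68.  -36.  144.2]
k5 R near [0.6328 0.1728 0.103 ] [ 91.1 -36.9 144.2]
k5 R far [0.6354 0.1901 0.103 ] [108.6 -37.2 144.2]
k5 L near [0.6067 0.1784 0.103 ] [ 92.3 -63.6 144.2]
k2 R near [0.6225 0.1097 0.103 ] [ 27.2 -36.6 144.2]
k2 R far [0.6256 0.1269 0.103 ] [ 44.7 -36.4 144.2]
k4 R near [0.6299 0.1547 0.103 ] [ 72.8 -36.7 144.2]
5 [200 207 211 208 211 218 175 112 130 141 149 151 156 155 159 165 163 171
 170 169 163 158 157 148 146 138 131 125 109  76 143 223 212 209 210 208]
60 [210 214 213 212 210 220 167 109 129 142 147 154 158 157 164 165 171 173
 172 170 165 157 155 147 143 140 130 125 110  86 142 221 217 213 212 213]
120 [134 130 136 135 133 129 103  71  86  88  97  96  97 102  97 101 103 105
 105 104 105 101 100  97  95  99  95  94  86  71  95 210 220 215 209 212]
160 [ 61  58  52  52  57  55  79 110 132 144 149 148 156 165 164 171 173 173
 173 170 162 159 159 147 142 141 127 121 108  89 111 130 127 126 128 126]
190 [126 125 131 125 130 133 117  87  79  89  88  95  97  95  98 101 103 103
 104 102 104  94  99  94  99  93  94  88  79  86 115 128 127 124 125 122]
205 [ 73  74  76  73  75  77  68  78  85  89  94  92  99  98  98  98 105 101
 103 101 103  98  99  97 100  96  87  87  85  76  76  73  74  70  81  75]
250 [ 20  28  37  69 104 100 100 101 101 101  99 101  96  95  97  99  96  95
 103 101  99 100  99 100 104 101 103 102 101 101 102  99 106  76  28  26]
```

play_rows --motion '[0, -0.03, 0, 0, 0, -0.002, 0, -0.08, 0, 0, 0, -0.004, 0, -0.14, 0, 0, 0, -0.006, 0, -0.19, 0, 0, 0, -0.009, 0, -0.23, 0, 0, 0, -0.009, 0, -0.24, 0, 0, 0, -0.009, 0, -0.24, 0, 0, 0, -0.009, 0, -0.24, 0, 0, 0, -0.009]'

```text
clock: 8.35
eef_pos: [0.5607, 0.0937, 0.2475]
tcp_rot: [0.0, 0.757, 0.653, 0.001]
ft_force: [1.0, 0.6, -1.6]
finger_gap: 0.0128
```

```bash
python3 - <<'E'
from h import *
s=st()
f=env.grab_frame("wrist"); s=st(); np.savez("w6.npz",eef_pos=s["eef_pos"],tcp_rot=s["tcp_rot"],**f)
im=f["image"][:,:,::-1]
cv2.imwrite("pics/w6z.png",cv2.resize(im,(800,600),interpolation=cv2.INTER_CUBIC))
a=cv2.resize(im[58:188,256:346],None,fx=4.6*1,fy=4.6,interpolation=cv2.INTER_NEAREST); a=cv2.convertScaleAbs(a,alpha=1.4,beta=0)
cv2.imwrite("pics/w6c.png",a)
E
```

```text
t 8.35 p [0.5607 0.0937 0.2475] xax [1.471e-01 9.891e-01 3.000e-04] zax [ 1.4e-03  1.0e-04 -1.0e+00] F [ 1.01  0.58 -1.64] T [-0.08  -0.03   0.015] gap 0.0128 j [ 0.163  0.274  1.766 -0.     1.1    0.311]
t 8.40 p [0.5609 0.0936 0.2474] xax [1.473e-01 9.891e-01 3.000e-04] zax [ 1.3e-03  1.0e-04 -1.0e+00] F [ 0.72 -0.68 -1.51] T [-0.076 -0.039  0.027] gap 0.0135 j [ 0.163  0.274  1.766 -0.     1.1    0.311]
```

View pics/w6z.png

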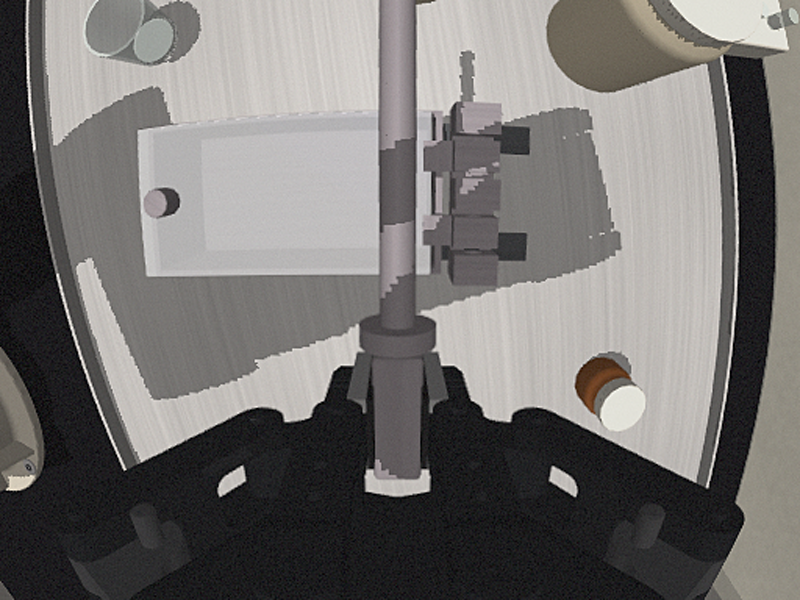

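View pics/w6c.png

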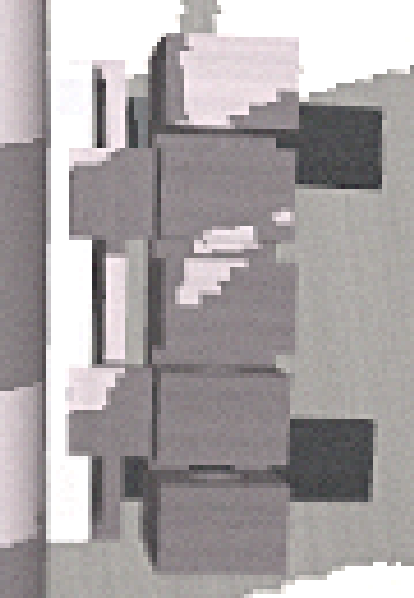

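```bash
python3 - <<'E'
from h import *
f=dict(np.load("w6.npz")); s={"eef_pos":f["eef_pos"],"tcp_rot":f["tcp_rot"]}
Ri=rot(s["tcp_rot"]).inv(); print(rot(s["tcp_rot"]).as_matrix()[:,0])
def t(n,u,v,z=.103):
    P=px2world(f,256+u/4.6,58+v/4.6,z,s); print(n,np.round(P,4),np.round(1000*Ri.apply(P-s["eef_pos"]),1))
t("k1 L near",159,572);t("k1 R near",284,572);t("k1 L far",163,484);t("k1 R far",287,484)
t("k3 R near",296,362);t("k3 R far",296,262);t("k3 L near",163,362)
t("k5 R near",299,124);t("k5 R far",299,38);t("k5 L near",183,124)
def b(u,v,z=.085):
    P=px2world(f,u*.64,v*.64,z,s); print("box",np.round(P,4),np.round(1000*Ri.apply(P-s["eef_pos"]),1))
b(148,275);b(432,272);b(432,112); b(140,130)
a=cv2.resize(f["image"][160:190,80:290,::-1],None,fx=3.8,fy=3.8,interpolation=cv2.INTER_NEAREST);cv2.imwrite("pics/w6b.png",a)
E
```

```text
[1.47329262e-01 9.89087458e-01 2.99524811e-04]
k1 L near [0.5941 0.0921 0.103 ] [  3.4  32.8 144.5]
k1 R near [0.619  0.0885 0.103 ] [  3.4  57.9 144.5]
k1 L far [0.5969 0.1094 0.103 ] [ 20.9  33.1 144.5]
k1 R far [0.6213 0.1061 0.103 ] [ 21.2  57.7 144.5]
k3 R near [0.6258 0.1297 0.103 ] [ 45.1  58.6 144.5]
k3 R far [0.6281 0.1489 0.103 ] [ 64.5  58.1 144.5]
k3 L near [0.5999 0.133  0.103 ] [ 44.6  32.6 144.5]
k5 R near [0.6323 0.1754 0.103 ] [ 91.3  58.3 144.5]
k5 R far [0.6348 0.1921 0.103 ] [108.2  58.3 144.5]
k5 L near [0.61   0.1777 0.103 ] [ 90.3  35.9 144.5]
box [0.3954 0.1254 0.085 ] [   6.9 -168.6  162.2]
box [0.5832 0.0976 0.085 ] [  7.2  21.3 162.4]
box [0.5967 0.1937 0.085 ] [104.2  20.4 162.5]
box [0.4102 0.2218 0.085 ] [ 104.5 -168.1  162.2]
```

View pics/w6b.png

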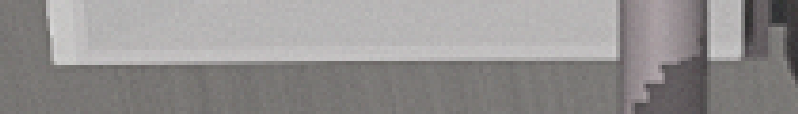

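```bash
python3 - <<'E'
from h import *
f=dict(np.load("w6.npz")); s={"eef_pos":f["eef_pos"],"tcp_rot":f["tcp_rot"]}
Ri=rot(s["tcp_rot"]).inv()
a=f["image"][195:315,220:290,::-1]; cv2.imwrite("pics/w6p.png",cv2.resize(a,None,fx=5,fy=5,interpolation=cv2.INTER_NEAREST))
hx=np.array([.989,-.1478,0]);hy=np.array([.1478,.989,0])
z0=s["eef_pos"][2]
for v in (313,318,323): 
    P=px2world(f,254,v*.64,z0+.0038,s); print("collar front top",v,Ri.apply(P-s["eef_pos"]))
for v in (470,478): 
    P=px2world(f,254,v*.64,z0+.0048,s); print("grip rear top",v,Ri.apply(P-s["eef_pos"]))
plan(.5869*hx+.008*hy+[0,0,.20],np.radians(81.5))
E
```

```text
collar front top 313 [ 0.03132505 -0.00033002 -0.00379105]
collar front top 318 [ 0.03000678 -0.00032989 -0.00379144]
collar front top 323 [ 0.02867956 -0.00032976 -0.00379184]
grip rear top 470 [-0.01594785 -0.00032558 -0.0048052 ]
grip rear top 478 [-0.01891613 -0.00032526 -0.00480609]
shift [-0.4189  0.1145  0.1185] rot [ 0.0006 -0.0001  0.0002]
```

View pics/w6p.png

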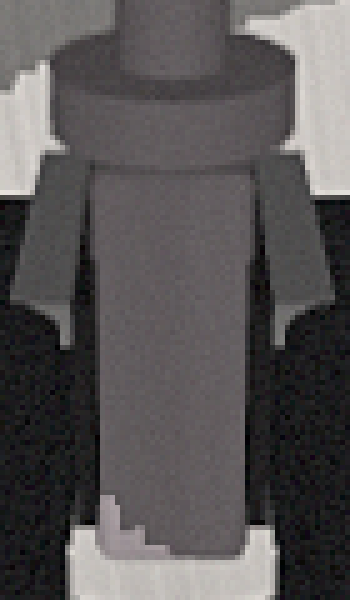

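play_rows --motion '[-0.04, 0.011, 0, 0, 0, 0, -0.11, 0.03, 0.01, 0, 0, 0, -0.19, 0.053, 0.03, 0, 0, 0, -0.27, 0.074, 0.06, 0, 0, 0, -0.34, 0.093, 0.09, 0, 0, 0, -0.39, 0.107, 0.11, 0, 0, 0, -0.415, 0.1135, 0.118, 0, 0, 0, -0.419, 0.1145, 0.1185, 0, 0, 0]'

```text
clock: 9.07
eef_pos: [0.5809, -0.0809, 0.1987]
tcp_rot: [-0.0, 0.758, 0.652, -0.0]
ft_force: [0.1, 0.8, -1.6]
finger_gap: 0.0132
```

```bash
python3 - <<'E'
from h import *
hx=np.array([.989,-.1478,0]);hy=np.array([.1478,.989,0])
s=st();plan(.5869*hx+.008*hy+[0,0,.0992],np.radians(81.5))
E
```

```text
t 9.07 p [ 0.5809 -0.0809  0.1987] xax [ 1.497e-01  9.887e-01 -3.000e-04] zax [-1.1e-03 -1.0e-04 -1.0e+00] F [ 0.08  0.76 -1.58] T [-0.046  0.05   0.026] gap 0.0132 j [-0.141  0.355  1.771 -0.     1.017  0.01 ]
shift [0.0054 0.0013 0.2487] rot [-0.0005  0.0001 -0.0009]
```

play_rows --motion '[0.001, 0.0, 0.03, 0, 0, 0, 0.002, 0, 0.08, 0, 0, 0, 0.003, 0.001, 0.14, 0, 0, 0, 0.004, 0.001, 0.19, 0, 0, 0, 0.005, 0.001, 0.23, 0, 0, 0, 0.005, 0.001, 0.247, 0, 0, 0, 0.005, 0.001, 0.248, 0, 0, 0, 0.005, 0.001, 0.248, 0, 0, 0]'

```text
clock: 9.73
eef_pos: [0.5814, -0.0761, 0.1006]
tcp_rot: [-0.0, 0.757, 0.653, 0.0]
ft_force: [0.2, 0.0, -2.2]
finger_gap: 0.013
```

```bash
python3 - <<'E'
from h import *
hx=np.array([.989,-.1478,0]);hy=np.array([.1478,.989,0])
s=st();plan(.5869*hx+.008*hy+[0,0,.0992],np.radians(81.5))
for n in ("top","side"):
    f=env.grab_frame(n); np.savez(n+"7.npz",**f); im=f["image"][:,:,::-1]
    a=im[150:240,150:300] if n=="top" else im[150:280,140:300]
    cv2.imwrite(f"pics/{n}7.png",cv2.resize(a,None,fx=4.6,fy=4.6,interpolation=cv2.INTER_CUBIC))
s=st();plan(.5869*hx+.008*hy+[0,0,.0992],np.radians(81.5))
E
```

```text
t 9.73 p [ 0.5814 -0.0761  0.1006] xax [1.464e-01 9.892e-01 1.000e-04] zax [ 0.e+00  1.e-04 -1.e+00] F [ 0.16  0.04 -2.19] T [-0.057 -0.028  0.012] gap 0.013 j [-0.133  0.483  1.836  0.     0.823  0.014]
shift [-0.0066  0.0014  0.0036] rot [-0.     -0.0001  0.0007]
t 9.83 p [ 0.582  -0.0766  0.1016] xax [1.468e-01 9.892e-01 1.000e-04] zax [ 1.9e-03 -2.0e-04 -1.0e+00] F [ 0.1   0.55 -1.8 ] T [-0.096 -0.005 -0.008] gap 0.013 j [-0.133  0.481  1.835  0.     0.823  0.014]
shift [-0.0058 -0.0002  0.006 ] rot [ 0.0009 -0.0001  0.0005]
```

View pics/top7.png

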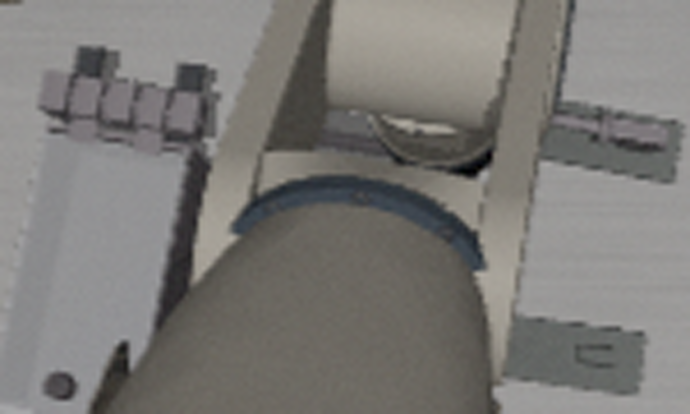

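View pics/side7.png

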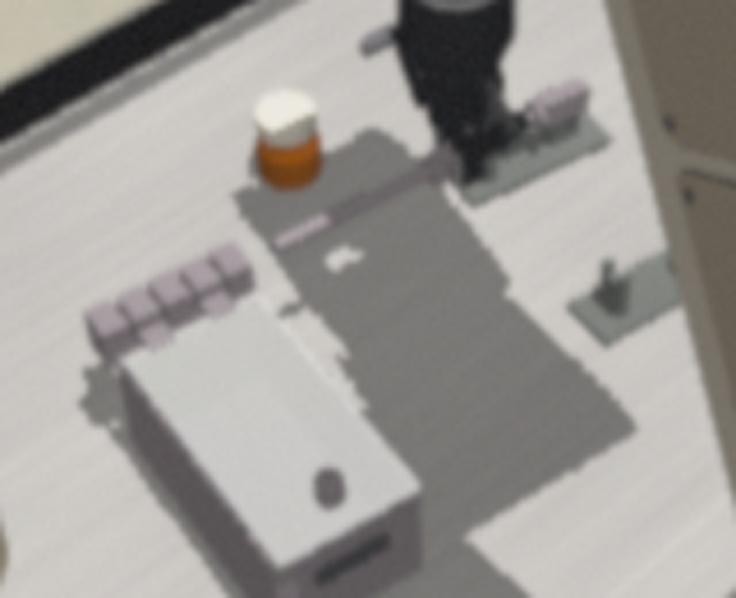

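```bash
python3 - <<'E'
from h import *
f=dict(np.load("side7.npz"))
p=np.array([.5818,-.0764,.1012-.0072]); x=np.array([.1467,.9892,0])
for d in (.03,.06,.1,.13,.146): 
    u=np.array(world2px(f,p+d*x)); print(d,u,(u-[140,150])*4.6)
u0=np.array(world2px(f,p+.1*x))
print("per mm z",np.array(world2px(f,p+.1*x+[0,0,.001]))-u0,"per mm x",np.array(world2px(f,p+.1*x+[.001,0,0]))-u0)
# hinge predicted
hx=np.array([.989,-.1478,0]);hy=np.array([.1478,.989,0])
for l in (.179,.197): 
  for a in (-.013,.013):
    print(l,a,(np.array(world2px(f,(.5869+a)*hx+l*hy+[0,0,.103]))-[140,150])*4.6)
im=f["image"][150:280,140:300,::-1]
cv2.imwrite("pics/side7z.png",cv2.resize(im[25:90,10:105],None,fx=8,fy=8,interpolation=cv2.INTER_NEAREST))
E
```

```text
0.03 [231.11899332 187.12125187] [419.14736928 170.75775859]
0.06 [222.96924509 191.08964646] [381.65852743 189.01237373]
0.1 [211.86699823 196.49571487] [330.58819187 213.88028842]
0.13 [203.35783687 200.63912017] [291.4460496  232.93995278]
0.146 [198.75393337 202.88092019] [270.26809352 243.25223288]
per mm z [-0.01760094 -0.23015784] per mm x [-0.21563648 -0.17177635]
0.179 -0.013 [248.92811809 260.22270998]
0.179 0.013 [228.31244966 236.01638342]
0.197 -0.013 [224.28933541 272.23137323]
0.197 0.013 [203.82359038 247.75593501]
```

View pics/side7z.png

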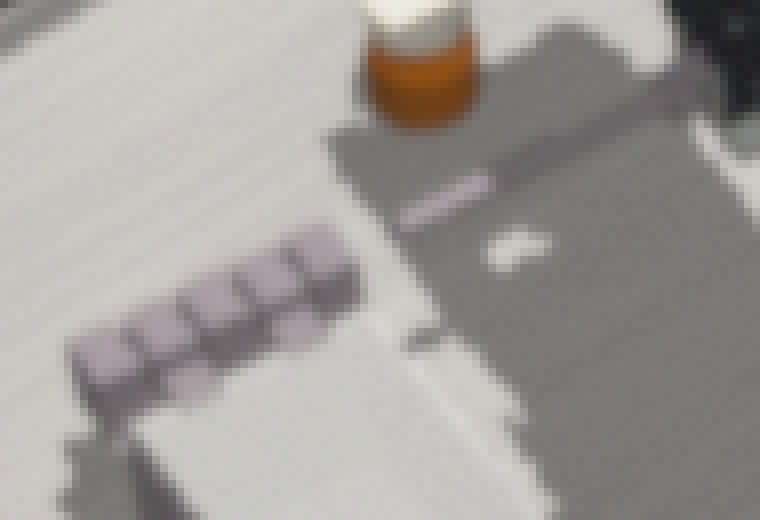

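```bash
python3 - <<'E'
from h import *
f=dict(np.load("side7.npz"))
hx=np.array([.989,-.1478,0]);hy=np.array([.1478,.989,0])
k=9; o=np.array([150,172])
im=cv2.resize(f["image"][172:238,150:238,::-1],None,fx=k,fy=k,interpolation=cv2.INTER_CUBIC)
def pj(P): return tuple(np.round((np.array(world2px(f,P))-o+.5)*k).astype(int))
for i in range(5):
  l=.179+.022*i
  for z,c in ((.103,(0,0,255)),(.081,(0,160,0))):
    q=[pj((.5869+a)*hx+b*hy+[0,0,z]) for a,b in ((-.013,l),(.013,l),(.013,l+.018),(-.013,l+.018))]
    cv2.polylines(im,[np.array(q)],True,c,1)
p=np.array([.5818,-.0764,.1012-.0072]); x=np.array([.1467,.9892,0]); y=np.array([.9892,-.1467,0])
for a in (-.005,.005): cv2.line(im,pj(p+.03*x+a*y),pj(p+.146*x+a*y),(255,0,0),1)
e=.0
B=np.array([.4964,.1596,0])
q=[pj(B+a*hx+b*hy+[0,0,.085]) for a,b in ((-.095,-.05),(.095,-.05),(.095,.05),(-.095,.05))]; cv2.polylines(im,[np.array(q)],True,(255,255,0),1)
cv2.imwrite("pics/side7o.png",im); print(im.shape)
E
```

```text
(594, 792, 3)
```

View pics/side7o.png

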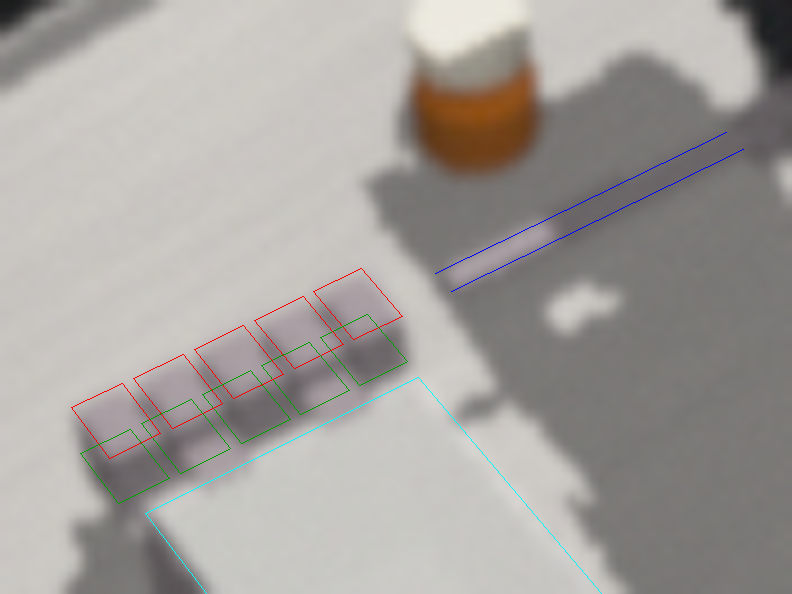

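play_rows --motion '[0.003, 0, 0.002, 0, 0, 0, 0.008, 0, 0.004, 0, 0, 0, 0.014, 0, 0.004, 0, 0, 0, 0.02, 0, 0.004, 0, 0, 0, 0.025, 0, 0.004, 0, 0, 0, 0.028, 0, 0.004, 0, 0, 0, 0.03, 0, 0.004, 0, 0, 0, 0.03, 0, 0.004, 0, 0, 0]'

```text
clock: 10.5
eef_pos: [0.5829, -0.0649, 0.0989]
tcp_rot: [-0.0, 0.757, 0.653, -0.0]
ft_force: [-0.0, -0.0, -0.6]
finger_gap: 0.0132
```

play_rows --motion '[0, 0, 0, 0, 0, 0, 0, 0, 0, 0, 0, 0, 0, 0, 0, 0, 0, 0, 0, 0, 0, 0, 0, 0, 0, 0, 0, 0, 0, 0, 0, 0, 0, 0, 0, 0, 0, 0, 0, 0, 0, 0, 0, 0, 0, 0, 0, 0]'

```text
clock: 11.17
eef_pos: [0.5829, -0.0651, 0.0989]
tcp_rot: [-0.0, 0.757, 0.653, -0.0]
ft_force: [0.5, -1.3, -1.3]
finger_gap: 0.0129
```

```bash
cat >> h.py <<'E'
hx=np.array([.989,-.1478,0]);hy=np.array([.1478,.989,0])
def hs():
    s=st(); p=s["eef_pos"]; print("lat %.2f (err %.2f mm)"%(p@hx*1e3,(p@hx-.5869)*1e3),"tip long rel mouth %.2f mm"%((p@hy+.146-.179)*1e3),"z err %.2f"%((p[2]-.0992)*1e3)," F hx,hy,z",np.round([s["ft_force"]@hx,s["ft_force"]@hy,s["ft_force"][2]],2))
    e=rot(s["tcp_rot"]).as_matrix()[:,0]; print("yaw %.2f"%np.degrees(np.arctan2(e[1],e[0])), "pitch(up+) %.2f"%np.degrees(e[2]))
    return s
E
python3 - <<'E'
from h import *
hs()
E
```

```text
t 11.17 p [ 0.5829 -0.0651  0.0989] xax [ 0.1473  0.9891 -0.    ] zax [-0. -0. -1.] F [ 0.47 -1.34 -1.32] T [-0.058 -0.002 -0.003] gap 0.0129 j [-0.114  0.485  1.836 -0.     0.82   0.034]
lat 586.11 (err -0.79 mm) tip long rel mouth -11.19 mm z err -0.32  F hx,hy,z [ 0.66 -1.25 -1.32]
yaw 81.53 pitch(up+) -0.00
```

play_rows --motion '[0.002, 0.001, -0.001, 0, 0, 0, 0.005, 0.002, -0.001, 0, 0, 0, 0.009, 0.002, -0.001, 0, 0, 0, 0.013, 0.002, -0.001, 0, 0, 0, 0.016, 0.002, -0.001, 0, 0, 0, 0.019, 0.002, -0.001, 0, 0, 0, 0.02, 0.002, -0.001, 0, 0, 0, 0.02, 0.002, -0.001, 0, 0, 0]'

```text
clock: 11.83
eef_pos: [0.5849, -0.0571, 0.0993]
tcp_rot: [0.0, 0.757, 0.653, 0.0]
ft_force: [1.1, 0.0, -1.9]
finger_gap: 0.0132
```

```bash
python3 - <<'E'
from h import *
hs()
f=env.grab_frame("side");np.savez("side8.npz",**f);cv2.imwrite("pics/side8.png",cv2.resize(f["image"][172:238,150:238,::-1],None,fx=9,fy=9,interpolation=cv2.INTER_CUBIC))
E
```

```text
t 11.83 p [ 0.5849 -0.0571  0.0993] xax [0.147  0.9891 0.    ] zax [ 0.  0. -1.] F [ 1.09  0.02 -1.91] T [-0.027 -0.018 -0.003] gap 0.0132 j [-0.1    0.486  1.833  0.     0.822  0.048]
lat 586.92 (err 0.02 mm) tip long rel mouth -3.01 mm z err 0.09  F hx,hy,z [ 1.08  0.18 -1.91]
yaw 81.55 pitch(up+) 0.00
```

View pics/side8.png

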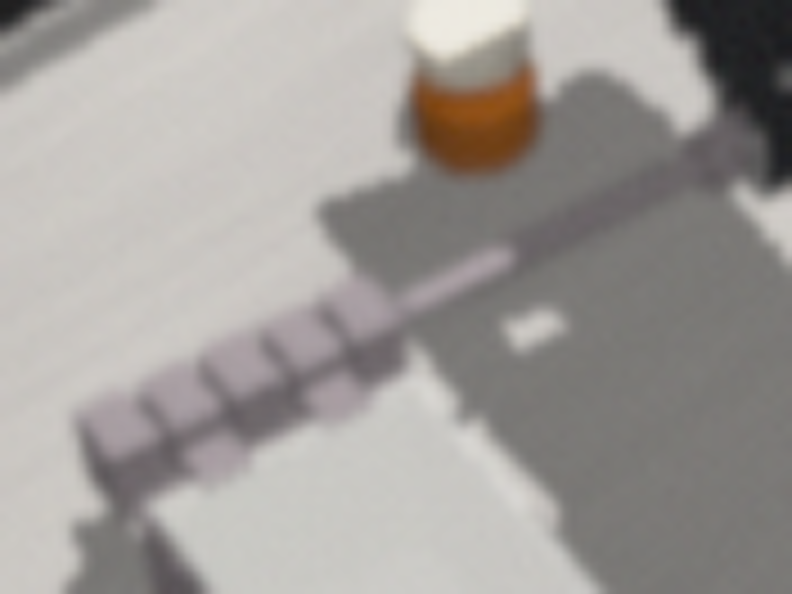

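play_rows --motion '[0.001, 0, 0, 0, 0, 0, 0.002, 0, 0, 0, 0, 0, 0.003, 0, 0, 0, 0, 0, 0.004, 0, 0, 0, 0, 0, 0.005, 0, 0, 0, 0, 0, 0.006, 0, 0, 0, 0, 0, 0.007, 0, 0, 0, 0, 0, 0.0075, 0, 0, 0, 0, 0]'

```text
clock: 12.55
eef_pos: [0.5854, -0.0542, 0.0993]
tcp_rot: [0.0, 0.757, 0.653, 0.0]
ft_force: [-0.4, -0.1, -2.1]
finger_gap: 0.0133
```

```bash
python3 - <<'E'
from h import *
hs()
E
```

```text
t 12.55 p [ 0.5854 -0.0542  0.0993] xax [0.1472 0.9891 0.    ] zax [ 1.e-04  0.e+00 -1.e+00] F [-0.45 -0.14 -2.07] T [-0.072  0.044  0.008] gap 0.0133 j [-0.095  0.486  1.833  0.     0.822  0.053]
lat 586.96 (err 0.06 mm) tip long rel mouth -0.10 mm z err 0.11  F hx,hy,z [-0.42 -0.2  -2.07]
yaw 81.54 pitch(up+) 0.00
```

Another 2 mm.

play_rows --motion '[0.001, 0, 0, 0, 0, 0, 0.0015, 0, 0, 0, 0, 0, 0.002, 0, 0, 0, 0, 0, 0.003, 0, 0, 0, 0, 0, 0.0035, 0, 0, 0, 0, 0, 0.004, 0, 0, 0, 0, 0, 0.0045, 0, 0, 0, 0, 0, 0.005, 0, 0, 0, 0, 0]'

```text
clock: 13.22
eef_pos: [0.5856, -0.0523, 0.0993]
tcp_rot: [-0.0, 0.757, 0.653, -0.0]
ft_force: [-0.3, -0.2, -2.1]
finger_gap: 0.0133
```

```bash
python3 - <<'E'
from h import *
hs()
E
```

```text
t 13.22 p [ 0.5856 -0.0523  0.0993] xax [0.1473 0.9891 0.    ] zax [-0.  0. -1.] F [-0.29 -0.24 -2.12] T [-0.076 -0.037 -0.01 ] gap 0.0133 j [-0.092  0.486  1.833  0.     0.822  0.056]
lat 586.90 (err 0.00 mm) tip long rel mouth 1.82 mm z err 0.07  F hx,hy,z [-0.25 -0.28 -2.12]
yaw 81.53 pitch(up+) 0.00
```

play_rows --motion '[0.001, 0, 0, 0, 0, 0, 0.0015, 0, 0, 0, 0, 0, 0.002, 0, 0, 0, 0, 0, 0.003, 0, 0, 0, 0, 0, 0.0035, 0, 0, 0, 0, 0, 0.004, 0, 0, 0, 0, 0, 0.0045, 0, 0, 0, 0, 0, 0.005, 0, 0, 0, 0, 0]'

```text
clock: 13.88
eef_pos: [0.5859, -0.0503, 0.0993]
tcp_rot: [-0.0, 0.757, 0.653, 0.0]
ft_force: [-0.4, 0.4, -1.8]
finger_gap: 0.0134
```

```bash
python3 - <<'E'
from h import *
hs()
E
```

```text
t 13.88 p [ 0.5859 -0.0503  0.0993] xax [0.1473 0.9891 0.    ] zax [-0.  0. -1.] F [-0.42  0.45 -1.75] T [-0.077  0.042  0.069] gap 0.0134 j [-0.088  0.487  1.833  0.     0.822  0.06 ]
lat 586.91 (err 0.01 mm) tip long rel mouth 3.85 mm z err 0.07  F hx,hy,z [-0.48  0.38 -1.75]
yaw 81.53 pitch(up+) 0.00
```

play_rows --motion '[0.001, 0, 0, 0, 0, 0, 0.002, 0, 0, 0, 0, 0, 0.0035, 0, 0, 0, 0, 0, 0.005, 0, 0, 0, 0, 0, 0.0065, 0, 0, 0, 0, 0, 0.008, 0, 0, 0, 0, 0, 0.009, 0, 0, 0, 0, 0, 0.01, 0, 0, 0, 0, 0]'

```text
clock: 14.55
eef_pos: [0.5865, -0.0463, 0.0993]
tcp_rot: [-0.0, 0.757, 0.653, 0.0]
ft_force: [0.5, 0.6, -1.4]
finger_gap: 0.013
```

```bash
python3 - <<'E'
from h import *
hs()
f=env.grab_frame("wrist"); cv2.imwrite("pics/w9.png",cv2.resize(f["image"][:,:,::-1],(800,600),interpolation=cv2.INTER_CUBIC))
f=env.grab_frame("side");cv2.imwrite("pics/side9.png",cv2.resize(f["image"][172:238,150:238,::-1],None,fx=9,fy=9,interpolation=cv2.INTER_CUBIC))
E
```

```text
t 14.55 p [ 0.5865 -0.0463  0.0993] xax [0.1472 0.9891 0.    ] zax [-0.  0. -1.] F [ 0.51  0.59 -1.38] T [-0.085 -0.035  0.023] gap 0.013 j [-0.081  0.487  1.832  0.     0.823  0.066]
lat 586.91 (err 0.01 mm) tip long rel mouth 7.91 mm z err 0.09  F hx,hy,z [ 0.42  0.66 -1.38]
yaw 81.53 pitch(up+) 0.00
```

View pics/w9.png

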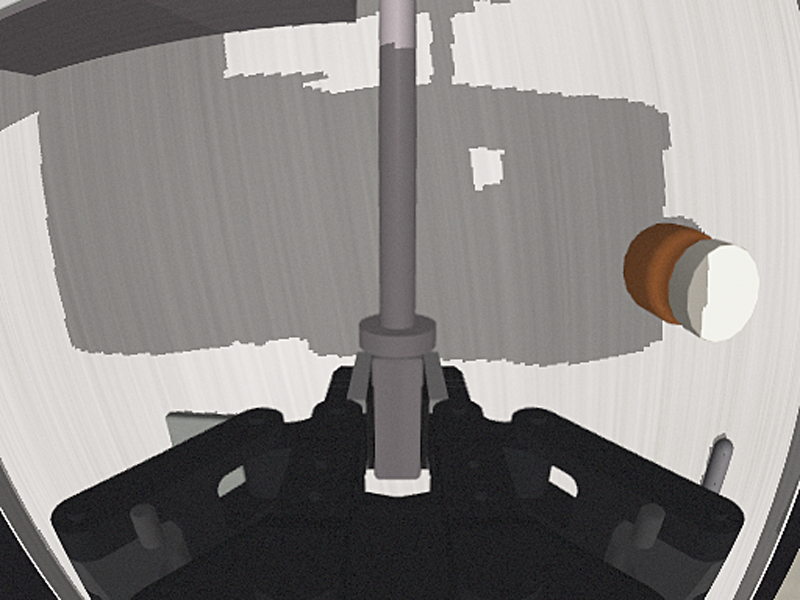

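View pics/side9.png

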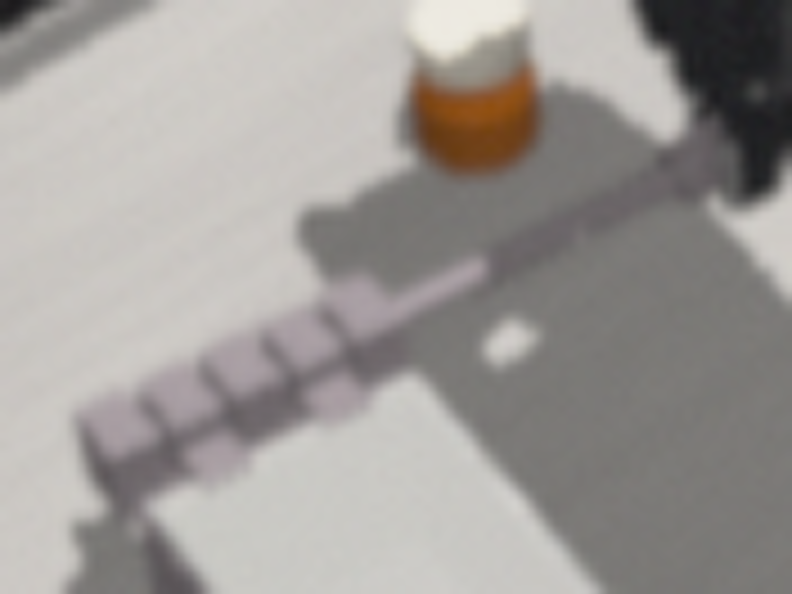

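play_rows --motion '[0.0015, 0, 0, 0, 0, 0, 0.0035, 0, 0, 0, 0, 0, 0.006, 0, 0, 0, 0, 0, 0.0085, 0, 0, 0, 0, 0, 0.011, 0, 0, 0, 0, 0, 0.0135, 0, 0, 0, 0, 0, 0.016, 0, 0, 0, 0, 0, 0.018, 0, 0, 0, 0, 0]'

```text
clock: 15.32
eef_pos: [0.5876, -0.0391, 0.0993]
tcp_rot: [0.0, 0.757, 0.653, 0.0]
ft_force: [0.4, -0.2, -1.7]
finger_gap: 0.013
```

```bash
python3 - <<'E'
from h import *
hs()
E
```

```text
t 15.32 p [ 0.5876 -0.0391  0.0993] xax [0.1472 0.9891 0.    ] zax [ 0.  0. -1.] F [ 0.42 -0.22 -1.7 ] T [-0.057  0.005 -0.034] gap 0.013 j [-0.069  0.488  1.831  0.     0.823  0.079]
lat 586.91 (err 0.01 mm) tip long rel mouth 15.18 mm z err 0.08  F hx,hy,z [ 0.45 -0.15 -1.7 ]
yaw 81.54 pitch(up+) 0.00
```

play_rows --motion '[0.0015, 0, 0, 0, 0, 0, 0.003, 0, 0, 0, 0, 0, 0.005, 0, 0, 0, 0, 0, 0.007, 0, 0, 0, 0, 0, 0.009, 0, 0, 0, 0, 0, 0.011, 0, 0, 0, 0, 0, 0.013, 0, 0, 0, 0, 0, 0.014, 0, 0, 0, 0, 0]'

```text
clock: 15.98
eef_pos: [0.5884, -0.0336, 0.0993]
tcp_rot: [0.0, 0.757, 0.653, 0.0]
ft_force: [-0.6, 0.7, -0.9]
finger_gap: 0.0127
```

play_rows --motion '[0.001, 0, 0, 0, 0, 0, 0.002, 0, 0, 0, 0, 0, 0.003, 0, 0, 0, 0, 0, 0.004, 0, 0, 0, 0, 0, 0.005, 0, 0, 0, 0, 0, 0.006, 0, 0, 0, 0, 0, 0.007, 0, 0, 0, 0, 0, 0.0075, 0, 0, 0, 0, 0]'

```text
clock: 16.65
eef_pos: [0.5888, -0.0307, 0.0993]
tcp_rot: [-0.0, 0.757, 0.653, -0.0]
ft_force: [0.1, -0.3, -2.1]
finger_gap: 0.0127
```

```bash
python3 - <<'E'
from h import *
hs()
E
```

```text
t 16.65 p [ 0.5888 -0.0307  0.0993] xax [0.1473 0.9891 0.    ] zax [-0.  0. -1.] F [ 0.07 -0.31 -2.09] T [-0.09   0.003 -0.057] gap 0.0127 j [-0.055  0.488  1.829  0.     0.824  0.093]
lat 586.90 (err 0.00 mm) tip long rel mouth 23.66 mm z err 0.08  F hx,hy,z [ 0.12 -0.3  -2.09]
yaw 81.53 pitch(up+) 0.00
```

play_rows --motion '[0.001, 0, 0, 0, 0, 0, 0.002, 0, 0, 0, 0, 0, 0.0035, 0, 0, 0, 0, 0, 0.005, 0, 0, 0, 0, 0, 0.0065, 0, 0, 0, 0, 0, 0.008, 0, 0, 0, 0, 0, 0.009, 0, 0, 0, 0, 0, 0.01, 0, 0, 0, 0, 0]'

```text
clock: 17.32
eef_pos: [0.5893, -0.0267, 0.0993]
tcp_rot: [-0.0, 0.757, 0.653, -0.0]
ft_force: [-0.3, -0.4, -1.2]
finger_gap: 0.0129
```

```bash
python3 - <<'E'
from h import *
hs()
f=env.grab_frame("wrist"); cv2.imwrite("pics/w10.png",cv2.resize(f["image"][:,:,::-1],(800,600),interpolation=cv2.INTER_CUBIC))
E
```

```text
t 17.32 p [ 0.5893 -0.0267  0.0993] xax [ 1.471e-01  9.891e-01 -1.000e-04] zax [-2.e-04 -0.e+00 -1.e+00] F [-0.3  -0.41 -1.22] T [-0.058  0.062  0.062] gap 0.0129 j [-0.048  0.489  1.828 -0.     0.825  0.1  ]
lat 586.80 (err -0.10 mm) tip long rel mouth 27.67 mm z err 0.05  F hx,hy,z [-0.24 -0.45 -1.22]
yaw 81.54 pitch(up+) -0.00
```

View pics/w10.png

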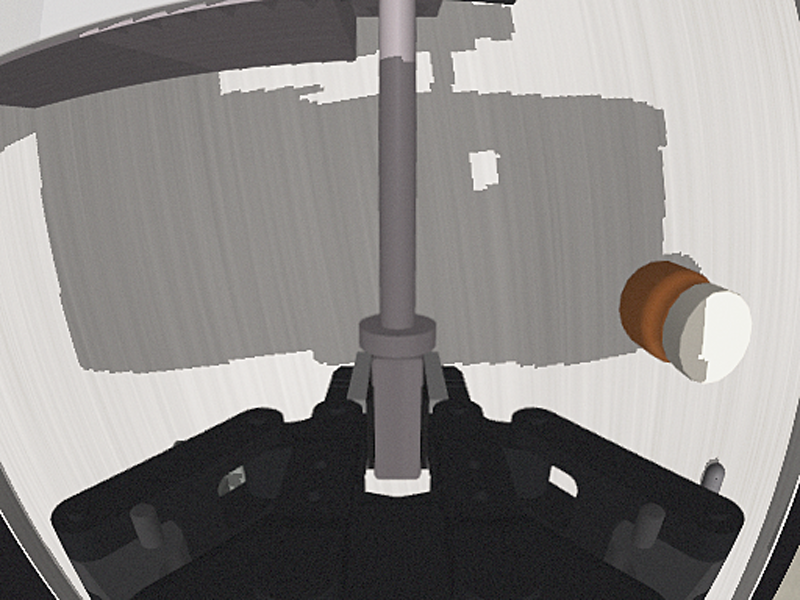

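play_rows --motion '[0.0015, 0, 0, 0, 0, 0, 0.0035, 0, 0, 0, 0, 0, 0.006, 0, 0, 0, 0, 0, 0.0085, 0, 0, 0, 0, 0, 0.011, 0, 0, 0, 0, 0, 0.0135, 0, 0, 0, 0, 0, 0.016, 0, 0, 0, 0, 0, 0.018, 0, 0, 0, 0, 0]'

```text
clock: 18.03
eef_pos: [0.5905, -0.0195, 0.0993]
tcp_rot: [-0.0, 0.757, 0.653, -0.0]
ft_force: [-0.2, -0.6, -1.8]
finger_gap: 0.0128
```

```bash
python3 - <<'E'
from h import *
hs()
E
```

```text
t 18.03 p [ 0.5905 -0.0195  0.0993] xax [0.1472 0.9891 0.    ] zax [-1.e-04  0.e+00 -1.e+00] F [-0.19 -0.55 -1.81] T [-0.138  0.139  0.073] gap 0.0128 j [-0.036  0.49   1.826  0.     0.825  0.112]
lat 586.84 (err -0.06 mm) tip long rel mouth 34.97 mm z err 0.06  F hx,hy,z [-0.1  -0.57 -1.81]
yaw 81.54 pitch(up+) 0.00
```

play_rows --motion '[0.0015, 0, 0, 0, 0, 0, 0.003, 0, 0, 0, 0, 0, 0.005, 0, 0, 0, 0, 0, 0.007, 0, 0, 0, 0, 0, 0.009, 0, 0, 0, 0, 0, 0.011, 0, 0, 0, 0, 0, 0.013, 0, 0, 0, 0, 0, 0.014, 0, 0, 0, 0, 0]'

```text
clock: 18.7
eef_pos: [0.5913, -0.014, 0.0993]
tcp_rot: [-0.0, 0.757, 0.653, -0.0]
ft_force: [-1.0, 0.0, -1.9]
finger_gap: 0.0125
```

```bash
python3 - <<'E'
from h import *
hs()
E
```

```text
t 18.70 p [ 0.5913 -0.014   0.0993] xax [0.1473 0.9891 0.    ] zax [-1.e-04  0.e+00 -1.e+00] F [-0.98  0.01 -1.86] T [-0.112  0.15   0.119] gap 0.0125 j [-0.026  0.491  1.825  0.     0.826  0.122]
lat 586.86 (err -0.04 mm) tip long rel mouth 40.53 mm z err 0.06  F hx,hy,z [-0.97 -0.14 -1.86]
yaw 81.53 pitch(up+) 0.00
```

play_rows --motion '[0.001, 0, 0, 0, 0, 0, 0.0025, 0, 0, 0, 0, 0, 0.004, 0, 0, 0, 0, 0, 0.0055, 0, 0, 0, 0, 0, 0.007, 0, 0, 0, 0, 0, 0.0085, 0, 0, 0, 0, 0, 0.0095, 0, 0, 0, 0, 0, 0.01, 0, 0, 0, 0, 0]'

```text
clock: 19.37
eef_pos: [0.5919, -0.0101, 0.0993]
tcp_rot: [-0.0, 0.757, 0.653, 0.0]
ft_force: [-1.6, -0.3, -1.0]
finger_gap: 0.0129
```

```bash
python3 - <<'E'
from h import *
hs()
f=env.grab_frame("wrist"); cv2.imwrite("pics/w11.png",cv2.resize(f["image"][:,:,::-1],(800,600),interpolation=cv2.INTER_CUBIC))
E
```

```text
t 19.37 p [ 0.5919 -0.0101  0.0993] xax [0.1472 0.9891 0.    ] zax [-0.  0. -1.] F [-1.55 -0.26 -1.05] T [-0.137  0.174  0.144] gap 0.0129 j [-0.02   0.491  1.824  0.     0.826  0.128]
lat 586.88 (err -0.02 mm) tip long rel mouth 44.49 mm z err 0.08  F hx,hy,z [-1.5  -0.49 -1.05]
yaw 81.53 pitch(up+) 0.00
```

View pics/w11.png

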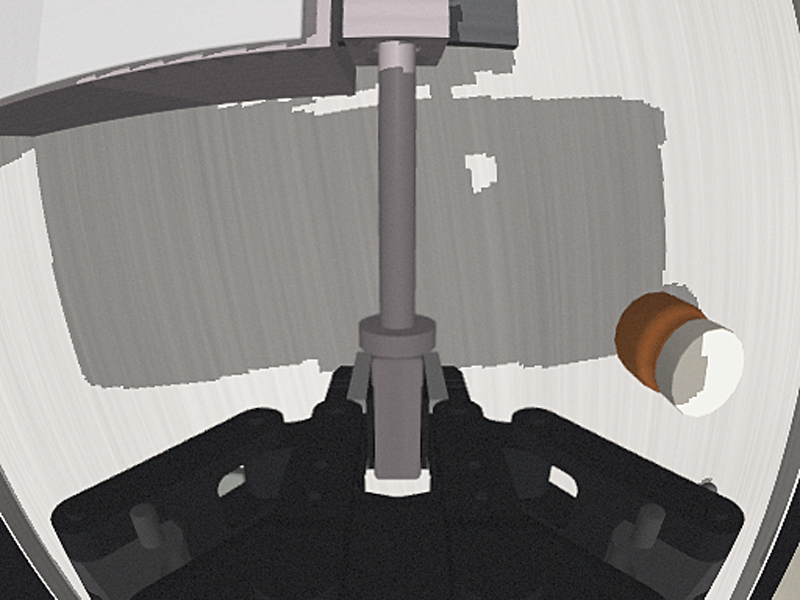

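play_rows --motion '[0.001, 0, 0, 0, 0, 0, 0.0025, 0, 0, 0, 0, 0, 0.004, 0, 0, 0, 0, 0, 0.0055, 0, 0, 0, 0, 0, 0.007, 0, 0, 0, 0, 0, 0.0085, 0, 0, 0, 0, 0, 0.0095, 0, 0, 0, 0, 0, 0.01, 0, 0, 0, 0, 0]'

```text
clock: 20.08
eef_pos: [0.5925, -0.0061, 0.0993]
tcp_rot: [-0.0, 0.757, 0.653, -0.0]
ft_force: [-0.7, 0.5, -2.4]
finger_gap: 0.0131
```

```bash
python3 - <<'E'
from h import *
hs()
E
```

```text
t 20.08 p [ 0.5925 -0.0061  0.0993] xax [0.1472 0.9891 0.    ] zax [-1.e-04  0.e+00 -1.e+00] F [-0.69  0.48 -2.39] T [-0.148  0.173  0.125] gap 0.0131 j [-0.013  0.492  1.823  0.     0.827  0.135]
lat 586.86 (err -0.04 mm) tip long rel mouth 48.53 mm z err 0.09  F hx,hy,z [-0.75  0.37 -2.39]
yaw 81.54 pitch(up+) 0.00
```

play_rows --motion '[0.0015, 0, 0, 0, 0, 0, 0.0035, 0, 0, 0, 0, 0, 0.006, 0, 0, 0, 0, 0, 0.0085, 0, 0, 0, 0, 0, 0.011, 0, 0, 0, 0, 0, 0.0135, 0, 0, 0, 0, 0, 0.016, 0, 0, 0, 0, 0, 0.018, 0, 0, 0, 0, 0]'

```text
clock: 20.75
eef_pos: [0.5936, 0.001, 0.0993]
tcp_rot: [-0.0, 0.757, 0.653, 0.0]
ft_force: [-0.7, -1.0, -2.2]
finger_gap: 0.0128
```

```bash
python3 - <<'E'
from h import *
hs()
E
```

```text
t 20.75 p [0.5936 0.001  0.0993] xax [0.1473 0.9891 0.    ] zax [-0.  0. -1.] F [-0.66 -1.04 -2.24] T [-0.078  0.208  0.106] gap 0.0128 j [-1.00e-03  4.93e-01  1.82e+00  0.00e+00  8.28e-01  1.47e-01]
lat 586.87 (err -0.03 mm) tip long rel mouth 55.76 mm z err 0.09  F hx,hy,z [-0.5  -1.13 -2.24]
yaw 81.53 pitch(up+) 0.00
```

Smooth; tip at 56 mm. On to 66 and beyond.

play_rows --motion '[0.0015, 0, 0, 0, 0, 0, 0.0035, 0, 0, 0, 0, 0, 0.006, 0, 0, 0, 0, 0, 0.0085, 0, 0, 0, 0, 0, 0.011, 0, 0, 0, 0, 0, 0.0135, 0, 0, 0, 0, 0, 0.016, 0, 0, 0, 0, 0, 0.018, 0, 0, 0, 0, 0]'

```text
clock: 21.42
eef_pos: [0.5946, 0.0082, 0.0993]
tcp_rot: [-0.0, 0.757, 0.653, 0.0]
ft_force: [-1.2, -0.8, -1.6]
finger_gap: 0.0129
```

play_rows --motion '[0.001, 0, 0, 0, 0, 0, 0.0025, 0, 0, 0, 0, 0, 0.004, 0, 0, 0, 0, 0, 0.0055, 0, 0, 0, 0, 0, 0.007, 0, 0, 0, 0, 0, 0.0085, 0, 0, 0, 0, 0, 0.0095, 0, 0, 0, 0, 0, 0.01, 0, 0, 0, 0, 0]'

```text
clock: 22.08
eef_pos: [0.5952, 0.012, 0.0993]
tcp_rot: [-0.0, 0.757, 0.653, -0.0]
ft_force: [-1.8, -1.2, -2.6]
finger_gap: 0.0133
```

```bash
python3 - <<'E'
from h import *
hs()
E
```

```text
t 22.08 p [0.5952 0.012  0.0993] xax [0.1473 0.9891 0.    ] zax [-0.  0. -1.] F [-1.85 -1.2  -2.61] T [-0.133  0.239  0.095] gap 0.0133 j [0.018 0.495 1.816 0.    0.83  0.166]
lat 586.85 (err -0.05 mm) tip long rel mouth 66.88 mm z err 0.07  F hx,hy,z [-1.65 -1.46 -2.61]
yaw 81.53 pitch(up+) 0.00
```

play_rows --motion '[0.001, 0, 0, 0, 0, 0, 0.0025, 0, 0, 0, 0, 0, 0.004, 0, 0, 0, 0, 0, 0.0055, 0, 0, 0, 0, 0, 0.007, 0, 0, 0, 0, 0, 0.0085, 0, 0, 0, 0, 0, 0.0095, 0, 0, 0, 0, 0, 0.01, 0, 0, 0, 0, 0]'

```text
clock: 22.75
eef_pos: [0.5958, 0.016, 0.0993]
tcp_rot: [-0.0, 0.757, 0.653, -0.0]
ft_force: [-1.4, -0.4, -2.2]
finger_gap: 0.0128
```

```bash
python3 - <<'E'
from h import *
hs()
E
```

```text
t 22.75 p [0.5958 0.016  0.0993] xax [ 0.1472  0.9891 -0.    ] zax [-0. -0. -1.] F [-1.45 -0.39 -2.23] T [-0.152  0.117  0.086] gap 0.0128 j [ 0.024  0.496  1.815 -0.     0.831  0.172]
lat 586.86 (err -0.04 mm) tip long rel mouth 70.90 mm z err 0.08  F hx,hy,z [-1.37 -0.6  -2.23]
yaw 81.54 pitch(up+) -0.00
```

play_rows --motion '[0.0015, 0, 0, 0, 0, 0, 0.0035, 0, 0, 0, 0, 0, 0.006, 0, 0, 0, 0, 0, 0.0085, 0, 0, 0, 0, 0, 0.011, 0, 0, 0, 0, 0, 0.0135, 0, 0, 0, 0, 0, 0.016, 0, 0, 0, 0, 0, 0.018, 0, 0, 0, 0, 0]'

```text
clock: 23.42
eef_pos: [0.5969, 0.0232, 0.0993]
tcp_rot: [-0.0, 0.757, 0.653, 0.0]
ft_force: [-1.8, -0.7, -1.3]
finger_gap: 0.0131
```

play_rows --motion '[0.0015, 0, 0, 0, 0, 0, 0.0035, 0, 0, 0, 0, 0, 0.006, 0, 0, 0, 0, 0, 0.0085, 0, 0, 0, 0, 0, 0.011, 0, 0, 0, 0, 0, 0.0135, 0, 0, 0, 0, 0, 0.016, 0, 0, 0, 0, 0, 0.018, 0, 0, 0, 0, 0]'

```text
clock: 24.08
eef_pos: [0.5979, 0.0303, 0.0993]
tcp_rot: [-0.0, 0.757, 0.653, -0.0]
ft_force: [-2.3, 0.1, -1.7]
finger_gap: 0.0133
```

```bash
python3 - <<'E'
from h import *
hs()
E
```

```text
t 24.08 p [0.5979 0.0303 0.0993] xax [0.1472 0.9891 0.    ] zax [-0.  0. -1.] F [-2.35  0.08 -1.71] T [-0.185  0.127  0.106] gap 0.0133 j [0.048 0.5   1.809 0.    0.833 0.196]
lat 586.86 (err -0.04 mm) tip long rel mouth 85.37 mm z err 0.06  F hx,hy,z [-2.33 -0.27 -1.71]
yaw 81.54 pitch(up+) 0.00
```

play_rows --motion '[0.001, 0, 0, 0, 0, 0, 0.0025, 0, 0, 0, 0, 0, 0.004, 0, 0, 0, 0, 0, 0.0055, 0, 0, 0, 0, 0, 0.007, 0, 0, 0, 0, 0, 0.0085, 0, 0, 0, 0, 0, 0.0095, 0, 0, 0, 0, 0, 0.01, 0, 0, 0, 0, 0]'

```text
clock: 24.75
eef_pos: [0.5985, 0.0342, 0.0993]
tcp_rot: [-0.0, 0.757, 0.653, 0.0]
ft_force: [-1.3, 0.5, -1.2]
finger_gap: 0.0131
```

```bash
python3 - <<'E'
from h import *
hs()
f=env.grab_frame("wrist"); cv2.imwrite("pics/w12.png",cv2.resize(f["image"][:,:,::-1],(800,600),interpolation=cv2.INTER_CUBIC))
E
```

```text
t 24.75 p [0.5985 0.0342 0.0993] xax [1.473e-01 9.891e-01 1.000e-04] zax [ 1.e-04  1.e-04 -1.e+00] F [-1.32  0.52 -1.19] T [-0.1    0.223  0.106] gap 0.0131 j [0.055 0.501 1.807 0.    0.834 0.202]
lat 586.89 (err -0.01 mm) tip long rel mouth 89.31 mm z err 0.10  F hx,hy,z [-1.38  0.31 -1.19]
yaw 81.53 pitch(up+) 0.00
```

View pics/w12.png

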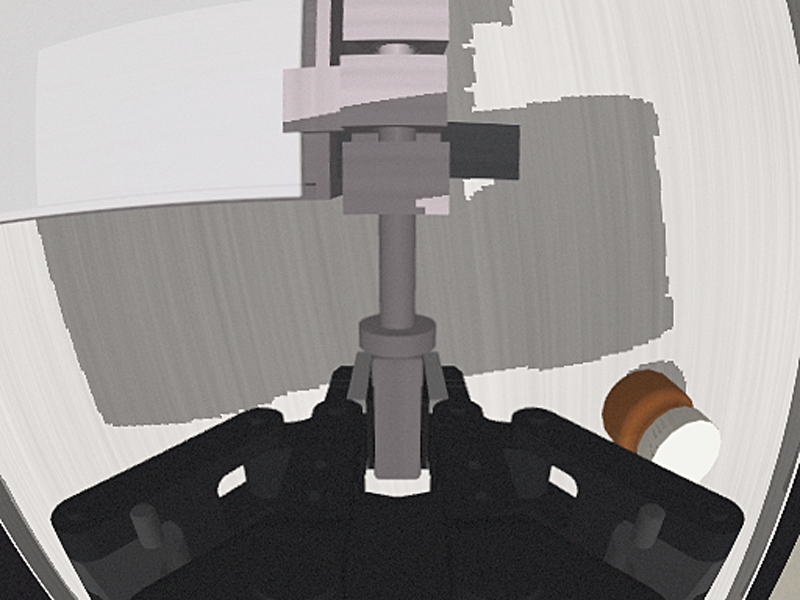

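play_rows --motion '[0.0015, 0, 0, 0, 0, 0, 0.0035, 0, 0, 0, 0, 0, 0.006, 0, 0, 0, 0, 0, 0.0085, 0, 0, 0, 0, 0, 0.011, 0, 0, 0, 0, 0, 0.0135, 0, 0, 0, 0, 0, 0.016, 0, 0, 0, 0, 0, 0.018, 0, 0, 0, 0, 0]'

```text
clock: 25.47
eef_pos: [0.5996, 0.0414, 0.0993]
tcp_rot: [-0.0, 0.757, 0.653, 0.0]
ft_force: [-1.0, -0.4, -1.5]
finger_gap: 0.013
```

play_rows --motion '[0.0015, 0, 0, 0, 0, 0, 0.0035, 0, 0, 0, 0, 0, 0.006, 0, 0, 0, 0, 0, 0.0085, 0, 0, 0, 0, 0, 0.011, 0, 0, 0, 0, 0, 0.0135, 0, 0, 0, 0, 0, 0.016, 0, 0, 0, 0, 0, 0.018, 0, 0, 0, 0, 0]'

```text
clock: 26.13
eef_pos: [0.6007, 0.0485, 0.0993]
tcp_rot: [0.0, 0.757, 0.653, 0.0]
ft_force: [-1.1, -0.5, -1.1]
finger_gap: 0.013
```

```bash
python3 - <<'E'
from h import *
hs()
E
```

```text
t 26.13 p [0.6007 0.0485 0.0993] xax [0.1472 0.9891 0.    ] zax [ 1.e-04  0.e+00 -1.e+00] F [-1.13 -0.55 -1.06] T [-0.132  0.238  0.115] gap 0.013 j [0.078 0.504 1.8   0.    0.837 0.226]
lat 586.88 (err -0.02 mm) tip long rel mouth 103.77 mm z err 0.11  F hx,hy,z [-1.03 -0.71 -1.06]
yaw 81.53 pitch(up+) 0.00
```

play_rows --motion '[0.0015, 0, 0, 0, 0, 0, 0.0035, 0, 0, 0, 0, 0, 0.006, 0, 0, 0, 0, 0, 0.0085, 0, 0, 0, 0, 0, 0.011, 0, 0, 0, 0, 0, 0.0135, 0, 0, 0, 0, 0, 0.016, 0, 0, 0, 0, 0, 0.018, 0, 0, 0, 0, 0]'

```text
clock: 26.8
eef_pos: [0.6017, 0.0556, 0.0993]
tcp_rot: [0.0, 0.757, 0.653, 0.0]
ft_force: [-1.7, -0.5, -1.7]
finger_gap: 0.0129
```

```bash
python3 - <<'E'
from h import *
hs()
f=env.grab_frame("wrist"); s=env.sense(); np.savez("w13.npz",eef_pos=s["eef_pos"],tcp_rot=s["tcp_rot"],**f)
cv2.imwrite("pics/w13.png",cv2.resize(f["image"][:,:,::-1],(800,600),interpolation=cv2.INTER_CUBIC))
E
```

```text
t 26.80 p [0.6017 0.0556 0.0993] xax [0.1472 0.9891 0.    ] zax [ 0.  0. -1.] F [-1.73 -0.46 -1.7 ] T [-0.165  0.171  0.065] gap 0.0129 j [0.09  0.506 1.796 0.    0.839 0.237]
lat 586.86 (err -0.04 mm) tip long rel mouth 110.94 mm z err 0.10  F hx,hy,z [-1.64 -0.71 -1.7 ]
yaw 81.53 pitch(up+) 0.00
```

View pics/w13.png

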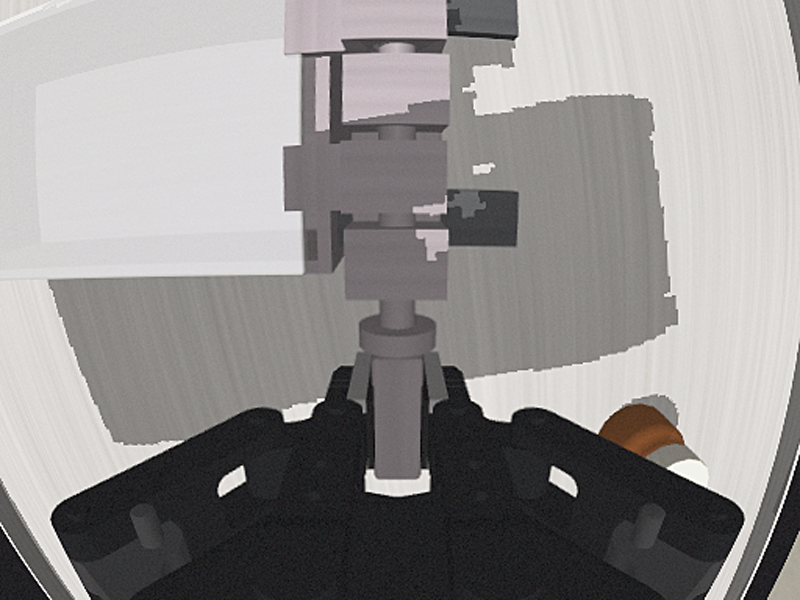

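play_rows --motion '[0.0015, 0, 0, 0, 0, 0, 0.003, 0, 0, 0, 0, 0, 0.005, 0, 0, 0, 0, 0, 0.007, 0, 0, 0, 0, 0, 0.009, 0, 0, 0, 0, 0, 0.011, 0, 0, 0, 0, 0, 0.0135, 0, 0, 0, 0, 0, 0.015, 0, 0, 0, 0, 0]'

```text
clock: 27.52
eef_pos: [0.6026, 0.0616, 0.0993]
tcp_rot: [-0.0, 0.757, 0.653, 0.0]
ft_force: [-1.2, -0.7, -1.6]
finger_gap: 0.0131
```

play_rows --motion '[0.0005, 0, 0, 0, 0, 0, 0.001, 0, 0, 0, 0, 0, 0.0015, 0, 0, 0, 0, 0, 0.002, 0, 0, 0, 0, 0, 0.0025, 0, 0, 0, 0, 0, 0.003, 0, 0, 0, 0, 0, 0.0035, 0, 0, 0, 0, 0, 0.004, 0, 0, 0, 0, 0]'

```text
clock: 28.18
eef_pos: [0.6028, 0.0631, 0.0993]
tcp_rot: [-0.0, 0.757, 0.653, -0.0]
ft_force: [-1.4, 0.3, -1.8]
finger_gap: 0.013
```

```bash
python3 - <<'E'
from h import *
hs()
f=env.grab_frame("wrist"); 
cv2.imwrite("pics/w14.png",cv2.resize(f["image"][160:260,200:310,::-1],None,fx=6,fy=6,interpolation=cv2.INTER_CUBIC))
E
```

```text
t 28.18 p [0.6028 0.0631 0.0993] xax [0.1473 0.9891 0.    ] zax [-1.e-04  0.e+00 -1.e+00] F [-1.38  0.35 -1.78] T [-0.111  0.236  0.105] gap 0.013 j [0.102 0.509 1.792 0.    0.841 0.25 ]
lat 586.82 (err -0.08 mm) tip long rel mouth 118.45 mm z err 0.05  F hx,hy,z [-1.42  0.14 -1.78]
yaw 81.53 pitch(up+) 0.00
```

View pics/w14.png

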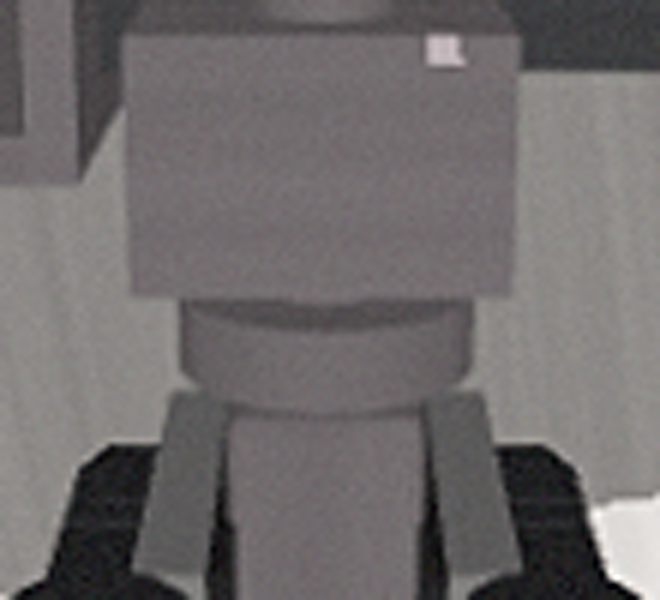

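play_rows --motion '[0.0004, 0, 0, 0, 0, 0, 0.0008, 0, 0, 0, 0, 0, 0.0012, 0, 0, 0, 0, 0, 0.0016, 0, 0, 0, 0, 0, 0.002, 0, 0, 0, 0, 0, 0.0025, 0, 0, 0, 0, 0, 0.003, 0, 0, 0, 0, 0, 0.003, 0, 0, 0, 0, 0]'

```text
clock: 28.9
eef_pos: [0.603, 0.0643, 0.0993]
tcp_rot: [-0.0, 0.757, 0.653, 0.0]
ft_force: [-0.8, -0.6, -1.7]
finger_gap: 0.0128
```

play_rows --motion '[0.0003, 0, 0, 0, 0, 0, 0.0006, 0, 0, 0, 0, 0, 0.0009, 0, 0, 0, 0, 0, 0.0012, 0, 0, 0, 0, 0, 0.0015, 0, 0, 0, 0, 0, 0.0018, 0, 0, 0, 0, 0, 0.002, 0, 0, 0, 0, 0, 0.002, 0, 0, 0, 0, 0]'

```text
clock: 29.57
eef_pos: [0.6031, 0.065, 0.0993]
tcp_rot: [-0.0, 0.757, 0.653, 0.0]
ft_force: [-0.8, -0.1, -1.9]
finger_gap: 0.0132
```

```bash
python3 - <<'E'
from h import *
hs()
E
```

```text
t 29.57 p [0.6031 0.065  0.0993] xax [0.1473 0.9891 0.    ] zax [-0.  0. -1.] F [-0.76 -0.05 -1.88] T [-0.119  0.216  0.04 ] gap 0.0132 j [0.105 0.509 1.791 0.    0.841 0.253]
lat 586.83 (err -0.07 mm) tip long rel mouth 120.46 mm z err 0.09  F hx,hy,z [-0.75 -0.16 -1.88]
yaw 81.53 pitch(up+) 0.00
```

play_rows --motion '[0.0003, 0, 0, 0, 0, 0, 0.0006, 0, 0, 0, 0, 0, 0.0009, 0, 0, 0, 0, 0, 0.0012, 0, 0, 0, 0, 0, 0.0015, 0, 0, 0, 0, 0, 0.0018, 0, 0, 0, 0, 0, 0.002, 0, 0, 0, 0, 0, 0.002, 0, 0, 0, 0, 0]'

```text
clock: 30.23
eef_pos: [0.6031, 0.0655, 0.0993]
tcp_rot: [0.0, 0.757, 0.653, -0.0]
ft_force: [-1.2, -3.6, -1.4]
finger_gap: 0.0132
```

```bash
python3 - <<'E'
from h import *
hs()
f=env.grab_frame("wrist"); 
cv2.imwrite("pics/w15.png",cv2.resize(f["image"][160:260,200:310,::-1],None,fx=6,fy=6,interpolation=cv2.INTER_CUBIC))
E
```

```text
t 30.23 p [0.6031 0.0655 0.0993] xax [ 1.472e-01  9.891e-01 -4.000e-04] zax [-2.e-04 -4.e-04 -1.e+00] F [-1.24 -3.6  -1.38] T [-0.661  0.24   0.081] gap 0.0132 j [ 1.06e-01  5.10e-01  1.79e+00 -1.00e-03  8.42e-01  2.54e-01]
lat 586.83 (err -0.07 mm) tip long rel mouth 120.94 mm z err 0.09  F hx,hy,z [-0.69 -3.74 -1.38]
yaw 81.54 pitch(up+) -0.02
```

View pics/w15.png

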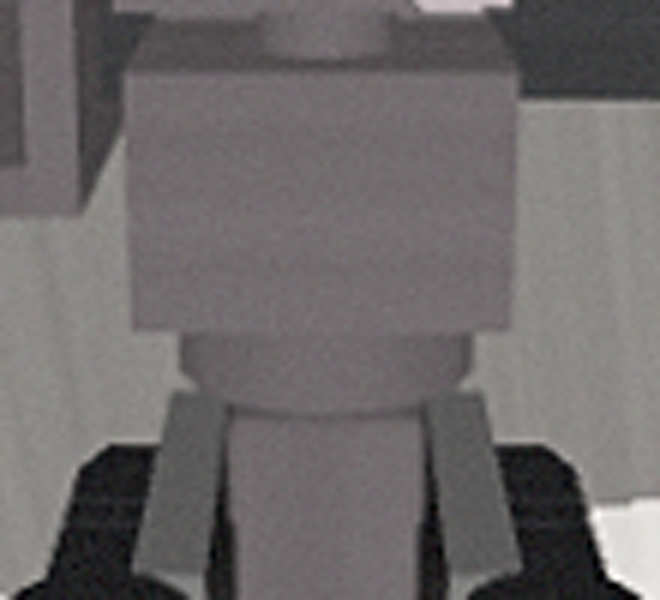

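play_rows --motion '[0, 0, 0, 0, 0, 0, 0, 0, 0, 0, 0, 0, 0, 0, 0, 0, 0, 0, 0, 0, 0, 0, 0, 0, 0, 0, 0, 0, 0, 0, 0, 0, 0, 0, 0, 0, 0, 0, 0, 0, 0, 0, 0, 0, 0, 0, 0, 0]' --grip 0

```text
clock: 30.95
eef_pos: [0.6032, 0.0658, 0.0993]
tcp_rot: [0.0, 0.757, 0.653, 0.0]
ft_force: [0.1, -0.8, -0.3]
finger_gap: 0.0428
```

```bash
python3 - <<'E'
from h import *
hs()
f=env.grab_frame("wrist"); 
cv2.imwrite("pics/w16.png",cv2.resize(f["image"][:,:,::-1],(800,600),interpolation=cv2.INTER_CUBIC))
E
```

```text
t 30.95 p [0.6032 0.0658 0.0993] xax [1.472e-01 9.891e-01 1.000e-04] zax [ 1.e-04  1.e-04 -1.e+00] F [ 0.1  -0.76 -0.32] T [-0.002  0.017 -0.047] gap 0.0428 j [0.106 0.51  1.79  0.    0.842 0.254]
lat 586.88 (err -0.02 mm) tip long rel mouth 121.27 mm z err 0.12  F hx,hy,z [ 0.21 -0.73 -0.32]
yaw 81.53 pitch(up+) 0.00
```

View pics/w16.png

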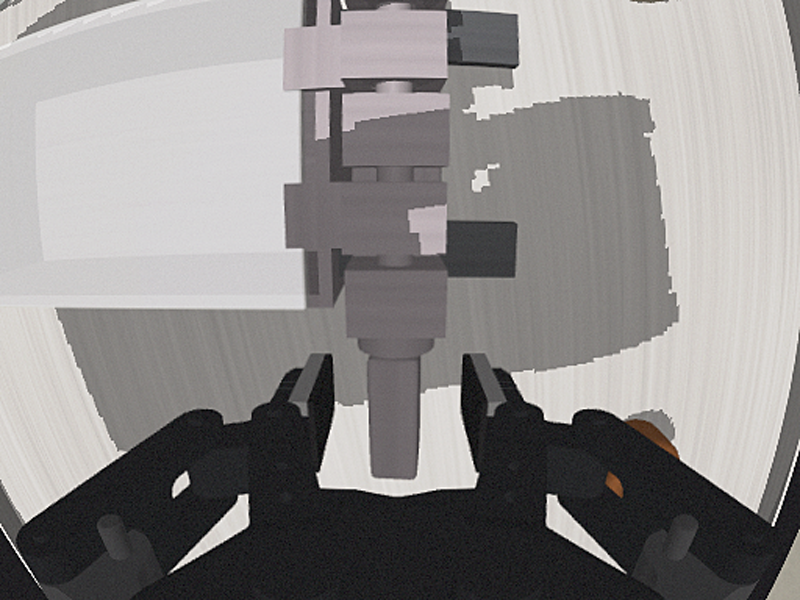

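Released; the pin rests through the knuckles with the collar against the first. Lift away.

play_rows --motion '[0, 0, -0.02, 0, 0, 0, 0, 0, -0.06, 0, 0, 0, 0, 0, -0.11, 0, 0, 0, 0, 0, -0.17, 0, 0, 0, 0, 0, -0.23, 0, 0, 0, 0, 0, -0.28, 0, 0, 0, 0, 0, -0.3, 0, 0, 0, 0, 0, -0.3, 0, 0, 0]'

```text
clock: 31.67
eef_pos: [0.6044, 0.0659, 0.2218]
tcp_rot: [0.001, 0.757, 0.653, 0.002]
ft_force: [0.7, -0.3, -0.7]
finger_gap: 0.0426
```

```bash
python3 - <<'E'
from h import *
hs()
f=env.grab_frame("wrist"); 
cv2.imwrite("pics/w17.png",cv2.resize(f["image"][:,:,::-1],(800,600),interpolation=cv2.INTER_CUBIC))
f=env.grab_frame("side");cv2.imwrite("pics/side17.png",cv2.resize(f["image"][:,:,::-1],(800,600),interpolation=cv2.INTER_CUBIC))
for l in ("pin_grip","pin_tip","short_pin_grip"):
    for c in ("wrist","side"):
        print(c,l,[(x["position"],x["conf"], np.round(1e3*np.array([np.array(x["position"])@hx-.5869,np.array(x["position"])@hy-.179,x["position"][2]-.092]),1)) for x in env.spot_point(c,l)][:3])
E
```

```text
t 31.67 p [0.6044 0.0659 0.2218] xax [0.1473 0.9891 0.0011] zax [ 4.2e-03  5.0e-04 -1.0e+00] F [ 0.69 -0.29 -0.72] T [-0.037 -0.01  -0.059] gap 0.0426 j [0.106 0.359 1.707 0.    1.071 0.254]
lat 588.04 (err 1.14 mm) tip long rel mouth 121.54 mm z err 122.64  F hx,hy,z [ 0.72 -0.18 -0.72]
yaw 81.53 pitch(up+) 0.06
wrist pin_grip [([0.6008, 0.0664, 0.0936], 0.82, array([ -2.5, -24.5,   1.6]))]
side pin_grip [([0.6002, 0.0643, 0.0911], 0.54, array([ -2.8, -26.7,  -0.9]))]
wrist pin_tip [([0.6205, 0.213, 0.0927], 0.87, array([ -4.7, 123.4,   0.7]))]
side pin_tip [([0.6309, 0.1941, 0.0926], 0.73, array([  8.4, 106.2,   0.6])), ([0.6237, 0.2049, 0.0871], 0.59, array([ -0.3, 115.8,  -4.9]))]
wrist short_pin_grip []
side short_pin_grip [([0.6114, -0.205, 0.0456], 0.49, array([  48.1, -291.4,  -46.4]))]
```

View pics/w17.png

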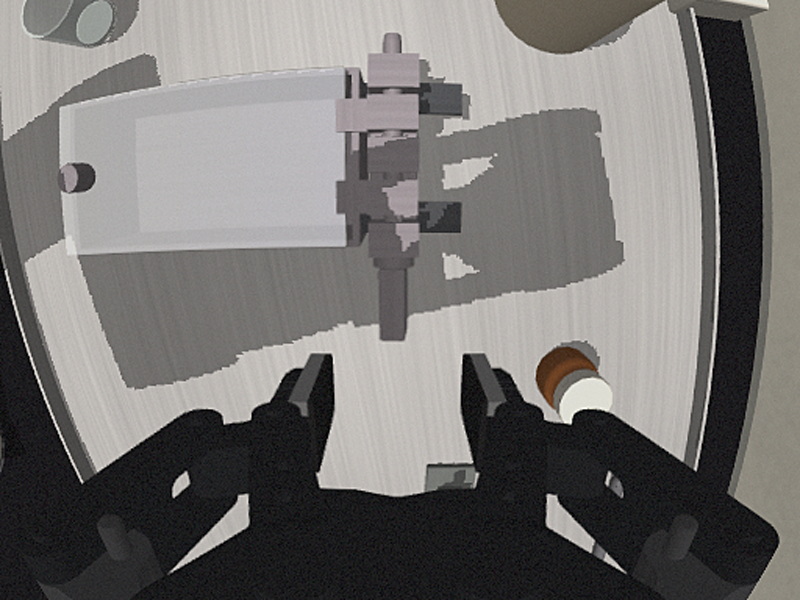

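View pics/side17.png

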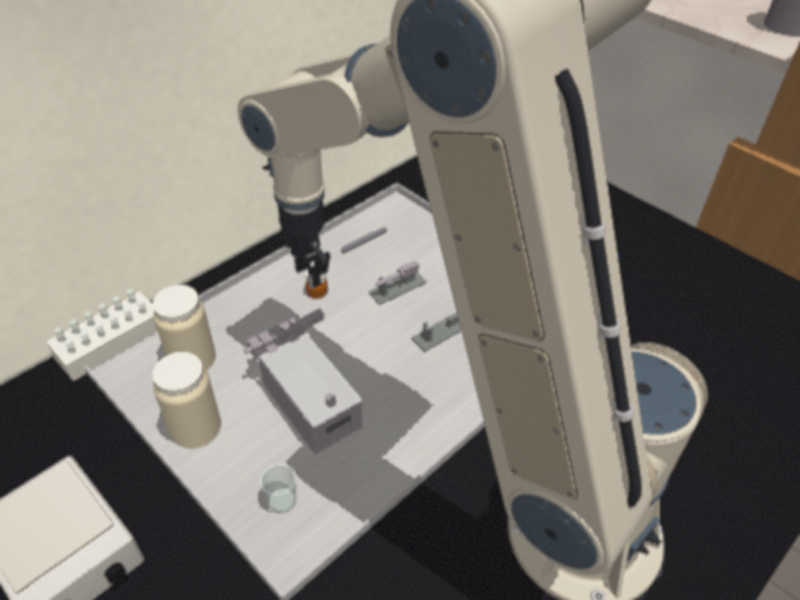

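```bash
python3 -c "
from station import env
print(env.hand_in(), env.sense()['clock'])"
```

```text
the job is handed in; nothing more can be done
the job is handed in; nothing more can be done
```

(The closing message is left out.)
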